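# Press a batch of visitor badges

### The arm

A 6-joint arm with a two-finger parallel gripper is mounted at the origin on the work surface. World frame = base frame: x ahead of the robot, y to its left, z up, the work surface at z = 0. Lengths are in m, angles in rad, forces in N, time in s.
With the tool pointing down it reaches from about 0.35 to 0.975 m from the base axis. Payload 4.9 kg.
Tool frame: the origin (TCP) lies at the very end of the fingers, on their centre line; the grasp point (between the pads) lies 19 mm behind it; z points along the fingers, y is the line along which they close (so a half turn about z gives the same grasp; the last joint's range is limited). The gripper opens to 85 mm and grips with 20 to 120 N. Pads are 22 mm wide; open, the fingers measure 114 mm over their backs; the gripper's body (76 mm by 85 mm) begins 54 mm behind the grasp point. The pads swing forward as they close: fully open they stand 13 mm farther back than shut.
Start: joints at [1.163, 0.053, 1.613, -0, 1.476, -0.119], TCP at [0.178, 0.599, 0.231] pointing down, gripper open.
Joint ranges: [-3.01, 3.01], [-1.01, 2.22], [0.06, 2.58], [-1.02, 4.17], [0.09, 2.62], [-3.14, 3.14]. Speed limits (rad/s): [2.57, 2.57, 3.14, 3.14, 3.14, 3.14].

### API

Orientations are given as a rotation vector (axis times angle).
In Python, from rig import get_obs, eyes, ctrl gives the robot as it stands.
- The arm moves only by the shell command python3 -m jog 'ROWS' [FORCE]. ROWS is JSON, a list of rows, each an object with "dp": the shift along the tool's x, y, z each as a share of 0.02 m, from -1 to 1, a list of three; "yaw": the turn about the tool's z as a share of 0.12 rad, from -1 to 1; "hand": the opening, from -1 (shut) to 1 (fully open). In form: [{"dp": [tx, ty, tz], "yaw": yaw, "hand": hand}, ...]. A call has exactly 10 rows; each row shifts and turns the commanded pose from where the row before left it, along the tool's axes as they then stand; what a row does not reach is not made up. A row lasts 1/8 s, in which the tool goes at most 62.5 mm and 10.7 degrees, less where a joint would pass 70% of its speed; a pose out of reach is approached as far as the arm can. A call with a number of a shift or a turn outside -1 to 1 is refused whole. A call with a gripper value outside its range is refused whole. The fingers move at their own pace and stop on an object; FORCE is the grip in N (left out, the last holds). Time passes only in rows, so rows that do not move let the fingers close, or fill a call up. It gives the time, the measured TCP pose, the force, the opening and the grip force at its end, in the units of the state.
- get_obs(): the state, without advancing time (a new reading comes with each control period).
- eyes.snapshot(name): name is "scene" or "top" or "wrist"; returns a dict with "frame" (384x512x3 uint8, red, green, blue), "camera_matrix" (3x3 intrinsics, pixels), "pose" (4x4, takes a point from camera to world coordinates); the wrist camera has in their place "T_tool_cam" (4x4, takes a point from camera to tool coordinates, whose origin is the TCP and whose axes are the flange's). Camera axes: x right, y down, z forward; pixel columns grow to the right and rows downward; lengths in m; the calibration is good to about 2 mm. A picture is of the moment at which its call begins: read the wrist's pose just before it. There is no depth.
- ctrl.close_job(): hands the job in; it is judged then, once.
The state is a dict: "t": time; "qpos": joint angles; "qvel": joint speeds; "tau": joint torques, N m; "tcp_pos": TCP position; "ee_rot": TCP orientation; "contact_force": force on the tool from outside, world axes, zero at the start; "wrist_torque": the same for the moment, N m; "gripper_width": opening from 0.0 (shut) to 1.0 (fully open); "finger_force": force on a finger pad.
Only numpy, scipy, OpenCV 4.12 (cv2) and the standard library are available. Lean on these libraries where they do the work, as an engineer would, in place of code of your own. Each camera call takes 0.05 s, during which the arm holds its last target. There are 200 camera calls.

### The job

Press the visitor badges waiting among the clips: turn the press's pressure dial until its pointer is at the white index mark on the collar, lay every badge dome up in a nest of the carriage, slide the carriage fully home under the head, and only then pull the lever down to the bottom of its stroke, hold it there for half a second and ease it slowly all the way back up, never letting it fly. Then draw the carriage fully out again and lay all the badges flat, side by side and dome up, in the finish tray, leaving the dial on its mark, the lever up and the carriage drawn out. Do not pull the lever while the carriage is out, and leave the clips, pen cup and tape dispenser alone.

Things in the scene. Friction and masses are not known exactly. Their poses are not given: they have to be found in the camera images.
- badge0: Badge blank 1 of up to three alike (absent ones read None): a round silver steel button badge, 44 mm across, 16 mm thick, slightly domed on top, with a black plastic back, straight-sided from 2 to 12 mm up, about 35 g. Lies flat, dome up, on the counter to the robot's left among the clips. Origin: centre of the underside.
- badge1: Badge blank 2 of up to three alike (absent ones read None): a round silver steel button badge, 44 mm across, 16 mm thick, slightly domed on top, with a black plastic back, straight-sided from 2 to 12 mm up, about 35 g. Lies flat, dome up, on the counter to the robot's left among the clips. Origin: centre of the underside.
- badge2: Badge blank 3 of up to three alike (absent ones read None): a round silver steel button badge, 44 mm across, 16 mm thick, slightly domed on top, with a black plastic back, straight-sided from 2 to 12 mm up, about 35 g. Lies flat, dome up, on the counter to the robot's left among the clips. Origin: centre of the underside.
- press: Badge press, fixed. Origin: on the counter under the centre of its head; its -x is its front (to the robot), +y its left. Grey base 20 mm thick, x -175 to 50, y -130 to 130 mm; dial wing x -150 to -50, y 120 to 210. White head with columns: x -25 to 25, y -127 to 127 mm, underside 60 mm, top 153 mm up; a ram below it comes down 11 mm with the lever.
- carriage (a joint): Steel carriage sliding along the press's x through the gap under the head. 0 = fully home (nests under the head), grows as it is drawn out, 0.115 m = at its outer stop. Friction about 3 N; stays where it is left. Plate 66 mm by 190 mm, its top face 33 mm above the counter.
- nest0 (a point): Floor centre of the carriage's right-hand nest (press -y side), 29 mm above the counter. Each nest is a square pocket 53 mm wide, 4 mm deep, so a badge stands 12 mm proud; nests are 58 mm apart in a row along the press's y. Moves with the carriage; home, it is under the head's centre line. Frame parallel to the press.
- nest1 (a point): Floor centre of the middle nest (as nest0).
- nest2 (a point): Floor centre of the left-hand nest (as nest0).
- pull (a point): Top centre of the carriage's black upright pull post, 20 mm diameter, 69 mm above the counter, 40 mm proud of the neck it stands on; 82 mm in front of the row of nests. Moves with the carriage.
- lever (a joint): Sprung hand lever on the press's right side: 0 = up (rest), 1.0 rad = bottom of its stroke. About 3 N at the handle to start it, about 10 N at the bottom when moved slowly. Let go low down it flies up at over 3 rad/s; let go within 0.1 rad of the top it comes home slower than 1.6 rad/s.
- lever_grip (a point): On the axis of the lever's black handle bar: round, 18 mm thick, parallel to the press's y, reaching 30 mm outward (-y) and 50 mm inward from here; the thin arm joins at its inner end. Swings about lever_pivot at 160 mm radius: at rest 92 mm in front of the pivot and 131 mm above it, at the bottom 160 mm in front and 6 mm below. Can be pushed down from above with closed fingers.
- lever_pivot (a point): Point on the lever's hinge axis (parallel to the press's y), level in y with lever_grip; 115 mm above the counter.
- dial (a joint): Angle of the pressure dial in rad, growing anticlockwise seen from above; 0 = its pointer looks to the press's front (-x). Range -3 to 3. Stiff enough (0.06 N m) to stay where it is left.
- dial_grip (a point): On the dial's vertical axis at mid height of its grip bar, 43 mm above the counter. Black dial on the wing left of the carriage: skirt 52 mm diameter, top 31 mm above the counter; on it a bar 44 mm long (along the pointer), 14 mm wide, from 31 to 55 mm above the counter.
- pointer (a point): Tip of the dial's white pointer line, 30 mm from the dial's axis, at the end of the bar that has the white line on top.
- mark (a point): The index mark: a raised white block on the fixed aluminium collar (80 mm diameter, 3 mm thick) around the dial. This point lies 30 mm from the dial's axis in the direction of the block, so the pointer tip and this point coincide when the dial is set.
- finish_tray: Shallow grey plastic tray for finished badges, empty, loose on the counter to the robot's right: 200 mm (its x) by 125 mm (its y), 16 mm high, walls and floor 4 mm thick. Origin: centre of its underside.
- binder_clip: Bystander: a large silver binder clip lying among the badges, 50 mm wide, wire loops reaching to 47 mm along its +x and its spine at -16 mm, 19 mm high. Origin on the counter below the clip.
- bulldog_clip: Bystander: a blue plastic peg-style bulldog clip lying among the badges, 70 mm long (its x), 30 mm wide, 11 mm high. Origin on the counter below its middle.
- pen_cup: Bystander: white ceramic pen cup, 80 mm diameter, 100 mm high, at the back of the counter. Origin: centre of its underside.
- tape_dispenser: Bystander: square steel tape dispenser, 75 mm square, 70 mm high, at the back of the counter. Origin: centre of its underside.
Things that resemble listed ones, but are neither listed nor needed, are in the scene too. What is shaped like the badge2 but purple or yellow is not meant.

How it is judged:
By the outcome, as a careful person would: the job done as asked, in the order asked, and still so for the second after the job is handed in, with the robot touching nothing.
Of badge0, badge1, badge2 only 2 to 3 are there at a start; the rules pass over those that are not, and their reading is None.
At some moment in a run one of badge0, badge1, badge2 may be knocked a few centimetres aside while the robot is not near it.
It also fails if it takes over 210 s, if anything falls off the work surface, if the arm or the gripper's body presses on something with over 40 N, if the wrist force passes 120 N, or if a joint passes its speed limit or range.

## Working session

There is one attempt and no reset: what is moved stays moved. The work goes in short steps, Python scripts to look and compute and a shell command to move; the robot and the scene stay as the last step left them, time stands still between calls to the robot, and variables do not carry over. Pictures are saved under pics/ and viewed, at most 14 in all, crops included, and the job is handed in when it is done.

```bash
ls; mkdir -p pics; python3 - <<'E'
from rig import get_obs, eyes
import cv2, numpy as np
o=get_obs(); print({k:np.round(v,3).tolist() for k,v in o.items()})
for n in ["scene","top"]:
    s=eyes.snapshot(n); cv2.imwrite(f"pics/{n}0.png",s["frame"][:,:,::-1]); np.savez(f"pics/{n}0.npz",**s)
    print(n,np.round(s["camera_matrix"],1).tolist(),np.round(s["pose"],3).tolist())
s=eyes.snapshot("wrist"); cv2.imwrite("pics/w0.png",s["frame"][:,:,::-1]);np.savez("pics/w0.npz",**s)
print(np.round(s["T_tool_cam"],3).tolist(),s["camera_matrix"])
a=np.hstack([cv2.imread("pics/scene0.png"),cv2.imread("pics/top0.png")]);print(a.shape)
E
```

```text
pics
{'t': 0.0, 'qpos': [1.163, 0.053, 1.614, -0.0, 1.476, -0.119], 'qvel': [0.001, -0.0, 0.0, -0.001, 0.001, -0.001], 'tau': [0.0, -39.369, -37.017, -0.0, 0.007, 0.0], 'tcp_pos': [0.178, 0.599, 0.23], 'ee_rot': [-0.452, -3.108, 0.003], 'contact_force': [0.455, -0.166, 0.13], 'wrist_torque': [0.023, -0.038, -0.03], 'finger_force': 0.0, 'gripper_width': 0.998}
scene [[405.8, 0.0, 249.9], [0.0, 405.8, 188.6], [0.0, 0.0, 1.0]] [[0.584, 0.595, -0.553, 1.289], [0.812, -0.445, 0.379, -0.513], [-0.021, -0.67, -0.742, 1.178], [0.0, 0.0, 0.0, 1.0]]
top [[381.0, 0.0, 259.4], [0.0, 381.0, 186.8], [0.0, 0.0, 1.0]] [[0.024, -0.995, 0.099, 0.465], [-1.0, -0.023, 0.01, -0.001], [-0.007, -0.099, -0.995, 1.13], [0.0, 0.0, 0.0, 1.0]]
[[-0.001, -0.947, -0.322, 0.084], [1.0, -0.0, -0.001, -0.001], [0.001, -0.322, 0.947, -0.142], [0.0, 0.0, 0.0, 1.0]] [[292.18974996   0.         254.69518364]
 [  0.         292.18974996 188.26888312]
 [  0.           0.           1.        ]]
(384, 1024, 3)
```

View pics/top0.png

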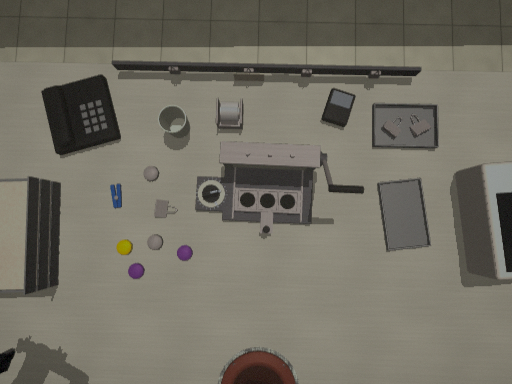

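View pics/scene0.png

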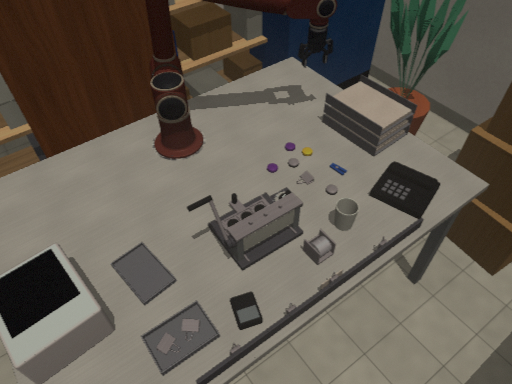

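The top view shows two silver badges at (151,173) and (155,242), with decoys in yellow and purple. The dial is at (211,194), the nests at (247..287,200), the pull at (266,230), the lever grip near (346,189) and the empty tray at (403,214). The scene view agrees.

```bash
cat > h.py <<'E'
import numpy as np, cv2
from scipy.spatial.transform import Rotation as R
from rig import get_obs, eyes
def load(n): return dict(np.load(f"pics/{n}.npz"))
def ray(s,uv):
    K,T=s["camera_matrix"],s["pose"]
    d=T[:3,:3]@np.linalg.solve(K,[uv[0],uv[1],1.]); return T[:3,3],d/np.linalg.norm(d)
def plane(s,uv,z):
    c,d=ray(s,uv); return c+d*(z-c[2])/d[2]
def tri(*obs):
    A=np.zeros((3,3));b=np.zeros(3);L=[]
    for s,uv in obs:
        c,d=ray(s,uv);P=np.eye(3)-np.outer(d,d);A+=P;b+=P@c;L.append((c,P))
    x=np.linalg.solve(A,b); return x,max(np.linalg.norm(P@(x-c)) for c,P in L)
def proj(s,p):
    T=np.linalg.inv(s["pose"]);q=s["camera_matrix"]@(T[:3,:3]@np.array(p)+T[:3,3]);return q[:2]/q[2]
def tool():
    o=get_obs();T=np.eye(4);T[:3,:3]=R.from_rotvec(o["ee_rot"]).as_matrix();T[:3,3]=o["tcp_pos"];return T
def wrist(n):
    T=tool();s=eyes.snapshot("wrist");s["pose"]=T@s["T_tool_cam"]
    cv2.imwrite(f"pics/{n}.png",s["frame"][:,:,::-1]);np.savez(f"pics/{n}.npz",**s);return s
def snap(n,f):
    s=eyes.snapshot(n);cv2.imwrite(f"pics/{f}.png",s["frame"][:,:,::-1]);np.savez(f"pics/{f}.npz",**s);return s
def go(p,yaw=None):
    """yaw = desired world direction (rad) of tool x; print needed dp units & yaw units"""
    T=tool();d=T[:3,:3].T@(np.array(p)-T[:3,3]);y=np.arctan2(T[1,0],T[0,0])
    print("tcp",np.round(T[:3,3],4),"toolx dir",round(y,3),"tilt",np.round(T[:3,2],3),"dp units",np.round(d/.02,2))
    if yaw is not None:
        e=(yaw-y+np.pi)%(2*np.pi)-np.pi; print("yaw units (tool z down: sign flipped)",round(-e/.12,2), "j6",get_obs()["qpos"][5])
E
python3 - <<'E'
from h import *
t=load("top0");s=load("scene0")
for n,uv,z in [("b_a",(151,173),.016),("b_b",(155,242),.016),("clip",(162,209),0.01),("blue",(116.5,196),.01),("dial",(211,194),.04),("n2",(247,199.5),.029),("n1",(267,200.5),.029),("n0",(287,201.5),.029),("pull",(266,230),.069),("lev",(346,189),.246),("tray",(403.5,214),.01)]:
    p=plane(t,uv,z);print(n,np.round(p,3),"in scene",np.round(proj(s,p)))
a=cv2.resize(cv2.imread("pics/top0.png")[135:245,185:370],None,fx=4,fy=4,interpolation=cv2.INTER_CUBIC)
cv2.imwrite("pics/c1.png",a)
E
```

```text
b_a [0.609 0.331 0.016] in scene [331. 188.]
b_b [0.408 0.309 0.016] in scene [293. 161.]
clip [0.504 0.295 0.01 ] in scene [306. 177.]
blue [0.539 0.431 0.01 ] in scene [337. 168.]
dial [0.549 0.148 0.04 ] in scene [284. 196.]
n2 [0.536 0.045 0.029] in scene [260. 209.]
n1 [ 0.535 -0.013  0.029] in scene [247. 216.]
n0 [ 0.533 -0.071  0.029] in scene [233. 223.]
pull [ 0.451 -0.012  0.069] in scene [233. 194.]
lev [ 0.552 -0.194  0.246] in scene [199. 203.]
tray [ 0.506 -0.413  0.01 ] in scene [143. 271.]
```

View pics/c1.png

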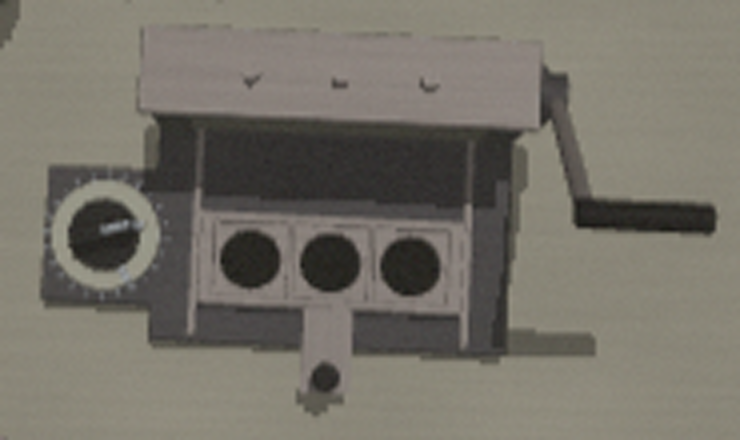

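```bash
python3 -m jog '[{"dp":[0,0,0],"yaw":1,"hand":1},{"dp":[0,0,0],"yaw":1,"hand":1},{"dp":[0,0,0],"yaw":1,"hand":1},{"dp":[0,0,0],"yaw":1,"hand":1},{"dp":[0,0,0],"yaw":1,"hand":1},{"dp":[0,0,0],"yaw":1,"hand":1},{"dp":[0,0,0],"yaw":1,"hand":1},{"dp":[0,0,0],"yaw":1,"hand":1},{"dp":[0,0,0],"yaw":1,"hand":1},{"dp":[0,0,0],"yaw":1,"hand":1}]'; python3 -m jog '[{"dp":[0,0,0],"yaw":0.7,"hand":1},{"dp":[-1,1,0],"yaw":0,"hand":1},{"dp":[-1,1,0],"yaw":0,"hand":1},{"dp":[-1,1,0],"yaw":0,"hand":1},{"dp":[-1,1,0],"yaw":0,"hand":1},{"dp":[-1,1,0],"yaw":0,"hand":1},{"dp":[-1,1,0],"yaw":0,"hand":1},{"dp":[-1,1,0],"yaw":0,"hand":1},{"dp":[-1,1,0],"yaw":0,"hand":1},{"dp":[-1,1,0],"yaw":0,"hand":1}]'; python3 -c "
from h import *
go([.45,.28,.25],1.571)"
```

```text
t: 1.4
tcp_pos: [0.1779, 0.5988, 0.2307]
ee_rot: [2.133, 2.306, -0.001]
contact_force: [-0.6, -0.2, 0.2]
gripper_width: 0.996
finger_force: 0.0
t: 2.65
tcp_pos: [0.358, 0.4179, 0.2309]
ee_rot: [-2.224, -2.219, 0.001]
contact_force: [-0.3, 0.4, 0.1]
gripper_width: 0.999
finger_force: 0.0
tcp [0.358  0.4179 0.2309] toolx dir 1.569 tilt [-0. -0. -1.] dp units [-6.89  4.61 -0.95]
yaw units (tool z down: sign flipped) -0.02 j6 0.7290881193604908
```

```bash
python3 -m jog '[{"dp":[-0.7,0.5,-0.1],"yaw":0,"hand":1},{"dp":[-0.7,0.5,-0.1],"yaw":0,"hand":1},{"dp":[-0.7,0.5,-0.1],"yaw":0,"hand":1},{"dp":[-0.7,0.5,-0.1],"yaw":0,"hand":1},{"dp":[-0.7,0.5,-0.1],"yaw":0,"hand":1},{"dp":[-0.7,0.5,-0.1],"yaw":0,"hand":1},{"dp":[-0.7,0.5,-0.1],"yaw":0,"hand":1},{"dp":[-0.7,0.5,-0.1],"yaw":0,"hand":1},{"dp":[-0.7,0.5,-0.1],"yaw":0,"hand":1},{"dp":[0,0,0],"yaw":0,"hand":1}]' && python3 -c "
from h import *
wrist('w1')" && python3 -m jog '[{"dp":[-1,0.2,-0.1],"yaw":0,"hand":1},{"dp":[-1,0.2,-0.1],"yaw":0,"hand":1},{"dp":[-1,0.2,-0.1],"yaw":0,"hand":1},{"dp":[-1,0.2,-0.1],"yaw":0,"hand":1},{"dp":[-1,0.2,-0.1],"yaw":0,"hand":1},{"dp":[-1,0.2,-0.1],"yaw":0,"hand":1},{"dp":[-1,0.2,-0.1],"yaw":0,"hand":1},{"dp":[-1,0.2,-0.1],"yaw":0,"hand":1},{"dp":[-1,0.2,-0.1],"yaw":0,"hand":1},{"dp":[0,0,0],"yaw":0,"hand":1}]' && python3 -c "
from h import *
wrist('w2')
a=np.vstack([cv2.imread('pics/w1.png'),cv2.imread('pics/w2.png')]);cv2.imwrite('pics/w12.png',cv2.resize(a,None,fx=.78,fy=.78,interpolation=cv2.INTER_AREA))"
```

```text
t: 3.9
tcp_pos: [0.4482, 0.2917, 0.2495]
ee_rot: [2.226, 2.217, 0.0]
contact_force: [-0.7, 1.0, 0.3]
gripper_width: 1.0
finger_force: 0.0
t: 5.2
tcp_pos: [0.4831, 0.1123, 0.2674]
ee_rot: [-2.225, -2.218, -0.001]
contact_force: [-0.3, 1.3, 0.3]
gripper_width: 1.002
finger_force: 0.0
```

View pics/w12.png

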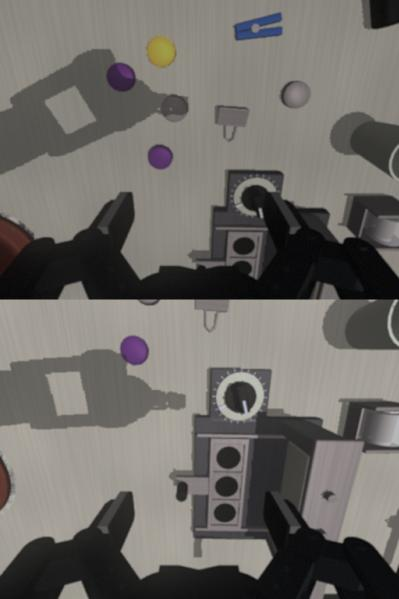

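The upper picture (w1) shows badges at about (174,108) and (296,95) in the scaled view. The lower one (w2) shows the dial at (240,97), nests at (228,157), (226,187) and (224,213), and the pull at (182,192). Next I measure them and zoom in on the dial.

```bash
cat >> h.py <<'E'
def blob(s,c,r,lo=None,hi=None):
    """centroid/area/fit circle of the mask (gray in lo..hi) blob nearest c within window r"""
    g=cv2.cvtColor(s["frame"],cv2.COLOR_RGB2GRAY)
    x0,y0=int(c[0]-r),int(c[1]-r);w=g[max(y0,0):y0+2*r,max(x0,0):x0+2*r]
    m=cv2.inRange(w,lo,hi);n,l,st,ce=cv2.connectedComponentsWithStats(m)
    best=max(range(1,n),key=lambda i:st[i,4]-20*np.hypot(*(ce[i]-[r,r])))
    cs,_=cv2.findContours((l==best).astype(np.uint8),cv2.RETR_EXTERNAL,cv2.CHAIN_APPROX_NONE)
    e=cv2.fitEllipse(max(cs,key=len))
    return ce[best]+[max(x0,0),max(y0,0)],st[best,4],np.array(e[0])+[max(x0,0),max(y0,0)],e[1]
E
python3 - <<'E'
from h import *
t=load("top0");w1=load("w1");w2=load("w2")
g=lambda s:cv2.cvtColor(s["frame"],cv2.COLOR_RGB2GRAY)
for n,s,c in [("nest2",w2,(292,201)),("nest1",w2,(290,239)),("nest0",w2,(287,273)),("pull",w2,(233,245))]:
    r=blob(s,c,22,0,38);print(n,np.round(r[0],1),r[1],np.round(r[2],1),np.round(r[3],1))
    print(np.round(plane(s,r[2],.069 if n=="pull" else .029),4))
for n,c in [("a",(380,121)),("b",(223,138))]:
    G=g(w1)[c[1]-30:c[1]+30,c[0]-30:c[0]+30];print(G[30,::3],G[::3,30])
print(g(w2)[239,250:330:3],g(w2)[245,205:260:3])
x=w2["frame"][60:190,240:380,::-1];y=w1["frame"][75:195,160:420,::-1]
cv2.imwrite("pics/c2.png",np.vstack([cv2.resize(x,(560,520),interpolation=cv2.INTER_CUBIC)]))
E
```

```text
nest2 [297.6 204.6] 220 [296.6 204.3] [14.8 25.3]
[0.5399 0.0411 0.029 ]
nest1 [290.5 239.3] 454 [290.2 239.2] [22.2 25.8]
[ 0.5329 -0.0139  0.029 ]
nest0 [288.2 273. ] 402 [288. 273.] [20.2 24.2]
[ 0.5316 -0.0719  0.029 ]Traceback (most recent call last):
  File "<stdin>", line 5, in <module>
  File "h.py", line 37, in blob
    e=cv2.fitEllipse(max(cs,key=len))
cv2.error: OpenCV(4.12.0) /io/opencv/modules/imgproc/src/shapedescr.cpp:361: error: (-201:Incorrect size of input array) There should be at least 5 points to fit the ellipse in function 'fitEllipseNoDirect'
```

```bash
python3 - <<'E'
from h import *
t=load("top0");w1=load("w1");w2=load("w2")
g=lambda s:cv2.cvtColor(s["frame"],cv2.COLOR_RGB2GRAY)
for n,c in [("a",(380,121)),("b",(223,138))]:
    G=g(w1)[c[1]-30:c[1]+30,c[0]-30:c[0]+30];print(G[30,::3],G[::3,30])
print(g(w2)[239,250:330:3],g(w2)[245,205:260:3])
x=w2["frame"][60:190,240:380,::-1];z=w2["frame"][180:310,200:340,::-1];y=w1["frame"][80:210,180:320,::-1];q=w1["frame"][60:190,310:450,::-1]
f=lambda x:cv2.convertScaleAbs(cv2.resize(x,(392,292),interpolation=cv2.INTER_CUBIC),alpha=1.4)
cv2.imwrite("pics/c2.png",np.vstack([np.hstack([f(x),f(z)]),np.hstack([f(y),f(q)])]))
E
```

```text
[136 135 131 100  41  92 108 121 131 137 139 136 127 124 116 112 128 139
 139 141] [137 137 139 139 102 105 115 125 133 136 139 136 131 125 115 105 127 136
 137 137]
[ 87  86  87 104  94  71  73  74  84  82  75  75  74  72  72  67  95 142
 140 137] [139 137 136 137 121  60  79  78  78  76  75  74  72 104 106 103 116 135
 136 134]
[126 127 128 127 128 126 116 128 120  38  38  37  36  34  35  37  34  37
  61 123 128 113  71  64  41  42  40] [156 159 159 156 157 160 157 110  42  44  43  39 112 128 129 129 128 128
 129]
```

View pics/c2.png

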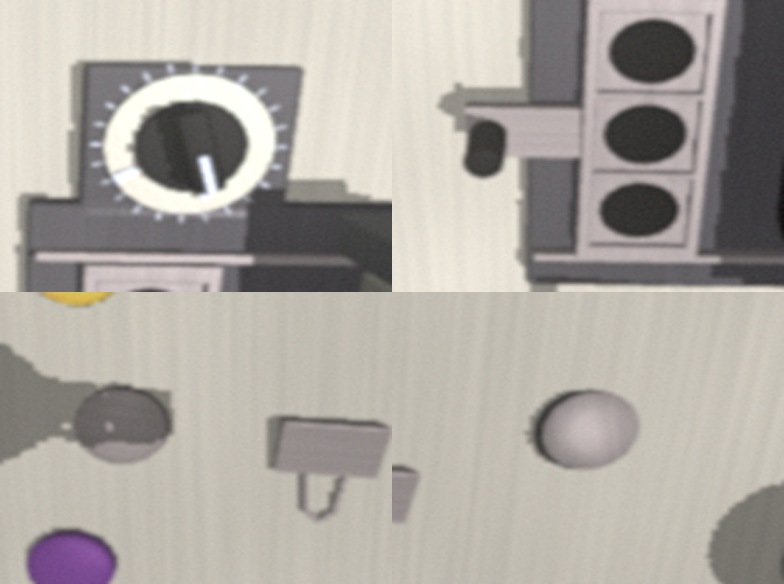

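```bash
python3 - <<'E'
from h import *
t=load("top0");w1=load("w1");w2=load("w2")
T=lambda u,v,ox,oy:(ox+u/2.8,oy+v/2.246)
c1=lambda u,v:(185+u/4-.4,135+v/4-.4)
for n,o in {"a":[(w1,T(197,137,310,60)),(t,(151,173))],"b":[(w1,T(121.5,133,180,80)),(t,(155,242))],
 "n2":[(w2,T(261,51,200,180)),(t,c1(250,258))],"n1":[(w2,T(253,134,200,180)),(t,c1(329,262))],"n0":[(w2,T(247,211,200,180)),(t,c1(410,266))],
 "pull":[(w2,T(95,140,200,180)),(t,c1(324,377))]}.items():
    x,e=tri(*o);print(n,np.round(x,4),"err",round(e,4),"w-only@z",[np.round(plane(o[0][0],o[0][1],z)[:2],4) for z in ([.016,.008] if n in"ab" else [.031] if n[0]=='n' else [.069])])
D=plane(w2,T(190,144,240,60),.023);print("dial ax",D)
tip=plane(w2,T(211,194,240,60),.055);st=plane(w2,T(203,158,240,60),.055);mk=plane(w2,T(126,174,240,60),.024)
print(tip,st,mk,"tip-D",tip-D,"mk-D",mk-D)
an=lambda d:np.degrees(np.arctan2(d[1],d[0]))
print("ptr",an(tip-D),an(tip-st),"mark",an(mk-D),np.hypot(*(mk-D)[:2]),np.hypot(*(tip-D)[:2]))
go([D[0],D[1],.1])
E
```

```text
a [0.6101 0.3341 0.0049] err 0.0004 w-only@z [array([0.605, 0.335]), array([0.6084, 0.3342])]
b [0.4062 0.3114 0.0071] err 0.0009 w-only@z [array([0.4063, 0.3129]), array([0.4055, 0.3116])]
n2 [0.5363 0.0442 0.0303] err 0.0013 w-only@z [array([0.5348, 0.0443])]
n1 [ 0.5344 -0.0129  0.0319] err 0.0016 w-only@z [array([ 0.5329, -0.0135])]
n0 [ 0.533  -0.0712  0.0322] err 0.0014 w-only@z [array([ 0.5317, -0.0722])]
pull [ 0.4526 -0.0107  0.0436] err 0.001 w-only@z [array([0.4537, 0.0037])]
dial ax [0.55071936 0.15100025 0.023     ]
[0.55568265 0.12782932 0.055     ] [0.55102191 0.14724746 0.055     ] [0.52139406 0.13392644 0.024     ] tip-D [ 0.00496329 -0.02317093  0.032     ] mk-D [-0.0293253  -0.01707382  0.001     ]
ptr -77.9097649251484 -76.503200872322 mark -149.79112559969676 0.033933592510027435 0.02369654386385803
tcp [0.4829 0.1128 0.2673] toolx dir 1.568 tilt [-0.     0.001 -1.   ] dp units [1.91 3.39 8.36]
```

```bash
python3 -m jog '[{"dp":[0.5,0.85,1],"yaw":0,"hand":1},{"dp":[0.5,0.85,1],"yaw":0,"hand":1},{"dp":[0.5,0.85,1],"yaw":0,"hand":1},{"dp":[0.41,0.9,1],"yaw":0,"hand":1},{"dp":[0,0,1],"yaw":-0.92,"hand":1},{"dp":[0,0,1],"yaw":-0.92,"hand":1},{"dp":[0,0,0.5],"yaw":0,"hand":0.2},{"dp":[0,0,0],"yaw":0,"hand":0.2},{"dp":[0,0,0],"yaw":0,"hand":0.2},{"dp":[0,0,0],"yaw":0,"hand":0.2}]' 20; python3 - <<'E'
from h import *
wrist("w3"); go([.552,.151,.036],1.789)
s=load("w3");print([np.round(proj(s,p)) for p in [(.552,.151,.023),(.552,.151,.055)]])
E
```

```text
t: 6.5
tcp_pos: [0.5528, 0.1507, 0.1385]
ee_rot: [1.965, 2.449, 0.002]
contact_force: [-0.3, -0.3, 0.1]
gripper_width: 0.6
finger_force: 0.0
tcp [0.5527 0.1506 0.1384] toolx dir 1.789 tilt [ 0.002  0.    -1.   ] dp units [ 0.03 -0.04  5.12]
yaw units (tool z down: sign flipped) 0.0 j6 -0.08221443222556626
[array([256., 183.]), array([256., 195.])]
```

View pics/w3.png

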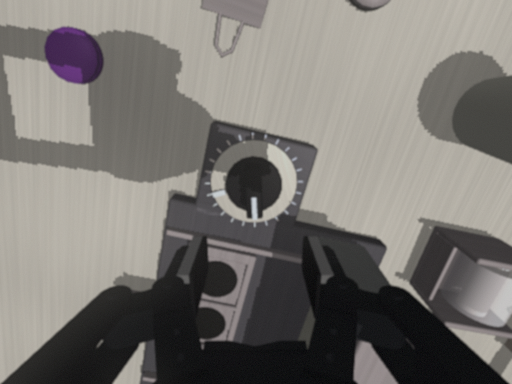

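```bash
python3 - <<'E'
from h import *
s=load("w3");an=lambda d:np.degrees(np.arctan2(d[1],d[0]))
f=s["frame"][130:235,200:306,::-1];cv2.imwrite("pics/c3.png",cv2.resize(f,None,fx=5,fy=5,interpolation=cv2.INTER_CUBIC))
D=plane(s,(253,182),.023);p=plane(s,(253,197.5),.055);q=plane(s,(254.3,219),.055);m=plane(s,(217.5,192),.025)
print(D,p,q,m,an(q-p),an(q-D),an(m-D),np.hypot(*(m-D)[:2]))
E
```

```text
[0.54954002 0.15115047 0.023     ] [0.5503846  0.14798764 0.055     ] [0.55562703 0.12921897 0.055     ] [0.51928629 0.13513436 0.025     ] -74.39400145945764 -74.48819296042579 -152.10357044809902 0.034231622871762964
```

View pics/c3.png

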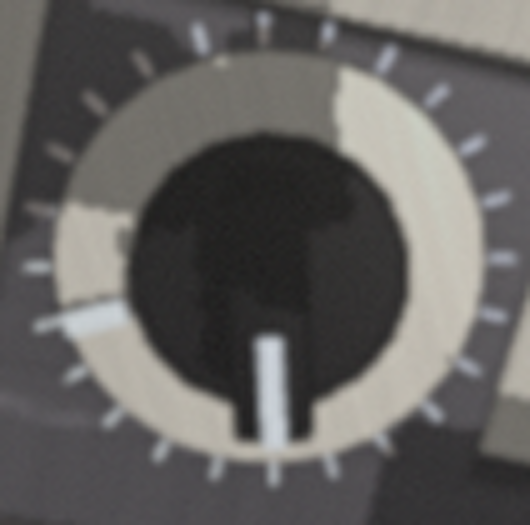

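```bash
python3 - <<'E'
from h import *
s=load("w3");an=lambda d:np.degrees(np.arctan2(d[1],d[0]))
P=lambda u,v,z:plane(s,(200+(u+.5)/5-.5,130+(v+.5)/5-.5),z)
D=P(270,255,.023);p=P(268,340,.055);q=P(274,445,.055);a=P(62,325,.026);b=P(128,310,.026)
print(D,an(q-p),an(q-D),an((a+b)/2-D),an(a-b),np.hypot(*(b-D)[:2]),np.hypot(*(a-D)[:2]))
go([D[0],D[1],.036],np.radians(180+an(q-p)))
E
```

```text
[0.54979088 0.15259599 0.023     ] -74.55943820574258 -75.75346311835182 -148.50402806066995 -154.09068566119788 0.028019930644032687 0.040656568803393904
tcp [0.5527 0.1506 0.1384] toolx dir 1.789 tilt [ 0.002  0.    -1.   ] dp units [ 0.13 -0.13  5.12]
yaw units (tool z down: sign flipped) -0.43 j6 -0.08221443222556626
```

```bash
python3 -m jog '[{"dp":[0.05,-0.1,0.8],"yaw":-0.3,"hand":0.2},{"dp":[0,0,0.8],"yaw":0,"hand":0.2},{"dp":[0,0,0.8],"yaw":0,"hand":0.2},{"dp":[0,0,0.8],"yaw":0,"hand":0.2},{"dp":[0,0,0.8],"yaw":0,"hand":0.0},{"dp":[0,0,0.8],"yaw":0,"hand":-0.3},{"dp":[0,0,0.25],"yaw":0,"hand":-0.6},{"dp":[0,0,0],"yaw":0,"hand":-0.9},{"dp":[0,0,0],"yaw":0,"hand":-1},{"dp":[0,0,0],"yaw":0,"hand":-1}]' 25
```

```text
t: 7.8
tcp_pos: [0.5513, 0.1515, 0.0356]
ee_rot: [1.92, 2.484, 0.005]
contact_force: [8.2, 1.6, -11.9]
gripper_width: 0.155
finger_force: 31.6
```

```bash
python3 -m jog '[{"dp":[0,0.05,0],"yaw":0,"hand":-1},{"dp":[0,0,0],"yaw":1,"hand":-1},{"dp":[0,0,0],"yaw":1,"hand":-1},{"dp":[0,0,0],"yaw":1,"hand":-1},{"dp":[0,0,0],"yaw":1,"hand":-1},{"dp":[0,0,0],"yaw":1,"hand":-1},{"dp":[0,0,0],"yaw":1,"hand":-1},{"dp":[0,0,0],"yaw":1,"hand":-1},{"dp":[0,0,0],"yaw":1,"hand":-1},{"dp":[0,0,0],"yaw":1,"hand":-1}]';python3 -m jog '[{"dp":[0,0,0],"yaw":1,"hand":-1},{"dp":[0,0,0],"yaw":0.9,"hand":-1},{"dp":[0,0,0],"yaw":0,"hand":-1},{"dp":[0,0,0],"yaw":0,"hand":-0.6},{"dp":[0,0,0],"yaw":0,"hand":-0.3},{"dp":[0,0,0],"yaw":0,"hand":0.0},{"dp":[0,0,0],"yaw":0,"hand":0.2},{"dp":[0,0,-1],"yaw":0,"hand":0.2},{"dp":[0,0,-1],"yaw":0,"hand":0.2},{"dp":[0,0,-1],"yaw":0,"hand":0.2}]'; python3 -m jog '[{"dp":[0,0,-1],"yaw":0,"hand":0.2},{"dp":[0,0,-1],"yaw":0,"hand":0.2},{"dp":[0,0,0],"yaw":0,"hand":0.2},{"dp":[0,0,0],"yaw":0,"hand":0.2},{"dp":[0,0,0],"yaw":0,"hand":0.2},{"dp":[0,0,0],"yaw":0,"hand":0.2},{"dp":[0,0,0],"yaw":0,"hand":0.2},{"dp":[0,0,0],"yaw":0,"hand":0.2},{"dp":[0,0,0],"yaw":0,"hand":0.2},{"dp":[0,0,0],"yaw":0,"hand":0.2}]'
python3 - <<'E'
from h import *
s=wrist("w4");c=proj(s,(.5508,.1518,.03)).astype(int);print(c);go([.5508,.1518,.036])
f=s["frame"][c[1]-52:c[1]+52,c[0]-52:c[0]+52,::-1];cv2.imwrite("pics/c4.png",cv2.resize(f,None,fx=5,fy=5,interpolation=cv2.INTER_CUBIC))
E
```

```text
t: 9.05
tcp_pos: [0.552, 0.1514, 0.0356]
ee_rot: [2.927, 1.138, 0.005]
contact_force: [8.4, 0.8, -9.2]
gripper_width: 0.158
finger_force: 31.7
t: 10.3
tcp_pos: [0.5516, 0.1515, 0.0989]
ee_rot: [3.037, 0.804, 0.004]
contact_force: [0.6, -0.3, -0.8]
gripper_width: 0.601
finger_force: 0.0
t: 11.55
tcp_pos: [0.5509, 0.1513, 0.1363]
ee_rot: [3.037, 0.804, 0.0]
contact_force: [-0.5, -0.2, 0.2]
gripper_width: 0.602
finger_force: 0.0
[254 184]
tcp [0.5509 0.1514 0.1364] toolx dir 0.518 tilt [ 0. -0. -1.] dp units [ 0.01 -0.02  5.02]
```

View pics/c4.png

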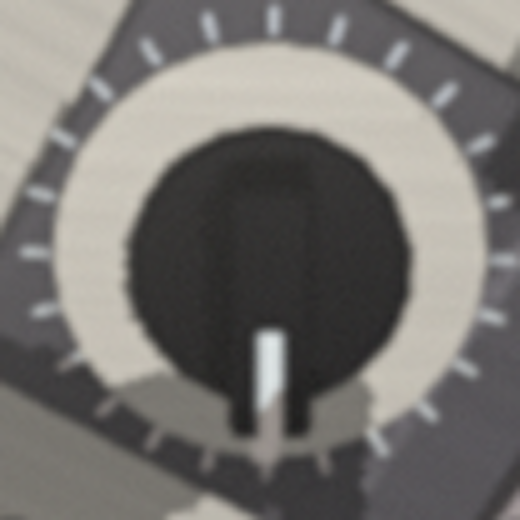

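```bash
python3 - <<'E'
from h import *
s=load("w4");an=lambda d:np.degrees(np.arctan2(d[1],d[0]))
P=lambda u,v,z:plane(s,(202+(u+.5)/5-.5,132+(v+.5)/5-.5),z)
D=P(271,250,.023);p=P(270,332,.055);q=P(269,434,.055)
print(D,an(q-p),an(q-D),[an(P(u,468,.026)-D) for u in (265,267,269)],[an(P(u,445,.026)-D) for u in (267,270)])
f=s["frame"][205:240,235:275,::-1];cv2.imwrite("pics/c5.png",cv2.convertScaleAbs(cv2.resize(f,None,fx=15,fy=15,interpolation=cv2.INTER_CUBIC),alpha=1.8))
E
```

```text
[0.55192684 0.15115487 0.023     ] -150.84684601030105 -151.4552184636819 [np.float64(-151.85932386190356), np.float64(-151.3471729862898), np.float64(-150.8348668559814)] [np.float64(-151.47292924588837), np.float64(-150.61144476285637)]
```

View pics/c5.png

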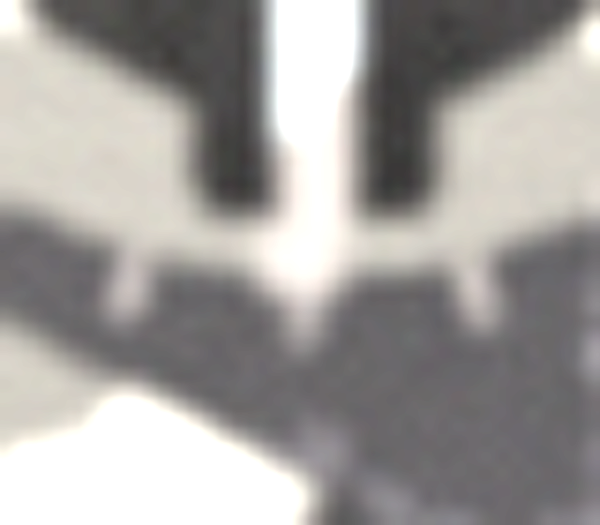

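The pointer sits on the mark to within about 1°. I leave the dial and go to badge a.

```bash
python3 -m jog '[{"dp":[0,0,-1],"yaw":-0.85,"hand":1},{"dp":[0,0,-1],"yaw":-0.85,"hand":1},{"dp":[0,0,0],"yaw":-0.85,"hand":1},{"dp":[0,0,0],"yaw":-0.85,"hand":1},{"dp":[0,0,0],"yaw":-0.85,"hand":1},{"dp":[0,0,0],"yaw":-0.85,"hand":1},{"dp":[0,0,0],"yaw":-0.85,"hand":1},{"dp":[0,0,0],"yaw":-0.85,"hand":1},{"dp":[0,0,0],"yaw":-0.85,"hand":1},{"dp":[0,0,0],"yaw":-0.9,"hand":1}]'; python3 -m jog '[{"dp":[1,0.3,0],"yaw":0,"hand":1},{"dp":[1,0.3,0],"yaw":0,"hand":1},{"dp":[1,0.3,0],"yaw":0,"hand":1},{"dp":[1,0.3,0],"yaw":0,"hand":1},{"dp":[1,0.3,0],"yaw":0,"hand":1},{"dp":[1,0.3,0],"yaw":0,"hand":1},{"dp":[1,0.3,0],"yaw":0,"hand":1},{"dp":[1,0.3,0],"yaw":0,"hand":1},{"dp":[1,0.3,0],"yaw":0,"hand":1},{"dp":[0,0,0],"yaw":0,"hand":1}]'; python3 - <<'E'
from h import *
s=wrist("w5")
for p in [(.609,.334,.008),(.406,.311,.008)]:
    print(np.round(proj(s,p)))
go([.609,.334,.008],1.544)
f=s["frame"][:,:,::-1];cv2.imwrite("pics/w5b.png",cv2.convertScaleAbs(f,alpha=1.3))
E
```

```text
t: 12.85
tcp_pos: [0.5509, 0.1514, 0.1763]
ee_rot: [-2.248, -2.195, -0.0]
contact_force: [-0.3, 0.4, -0.2]
gripper_width: 1.001
finger_force: 0.0
t: 14.1
tcp_pos: [0.61, 0.3313, 0.1761]
ee_rot: [-2.25, -2.193, 0.0]
contact_force: [0.4, -0.9, 0.1]
gripper_width: 1.0
finger_force: 0.0
[255. 166.]
[ 76. 190.]
tcp [0.6098 0.3304 0.1761] toolx dir 1.544 tilt [-0. -0. -1.] dp units [ 0.18 -0.04  8.4 ]
yaw units (tool z down: sign flipped) 0.0 j6 0.4159556983740511
```

View pics/w5b.png

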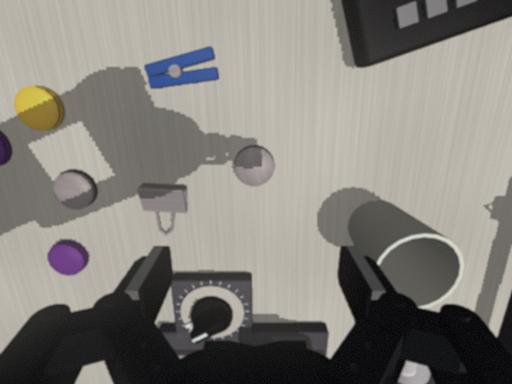

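```bash
python3 -m jog '[{"dp":[0.18,-0.03,1],"yaw":0,"hand":0.6},{"dp":[0,0,1],"yaw":0,"hand":0.6},{"dp":[0,0,1],"yaw":0,"hand":0.6},{"dp":[0,0,1],"yaw":0,"hand":0.6},{"dp":[0,0,1],"yaw":0,"hand":0.6},{"dp":[0,0,1],"yaw":0,"hand":0.6},{"dp":[0,0,1],"yaw":0,"hand":0.6},{"dp":[0,0,1],"yaw":0,"hand":0.6},{"dp":[0,0,0.55],"yaw":0,"hand":0.5},{"dp":[0,0,0],"yaw":0,"hand":0.3}]'; python3 -m jog '[{"dp":[0,0,0],"yaw":0,"hand":0.2},{"dp":[0,0,0],"yaw":0,"hand":0.1},{"dp":[0,0,0],"yaw":0,"hand":0},{"dp":[0,0,0],"yaw":0,"hand":-0.2},{"dp":[0,0,0],"yaw":0,"hand":-1},{"dp":[0,0,0],"yaw":0,"hand":-1},{"dp":[0,0,-0.5],"yaw":0,"hand":-1},{"dp":[0,0,-1],"yaw":0,"hand":-1},{"dp":[0,0,-1],"yaw":0,"hand":-1},{"dp":[0,0,-1],"yaw":0,"hand":-1}]' 30; python3 - <<'E'
from h import *
wrist("w6"); wz=tool(); go([.5355,.0445,.15],1.544)
E
```

```text
t: 15.4
tcp_pos: [0.6085, 0.3331, 0.0039]
ee_rot: [-2.251, -2.191, 0.003]
contact_force: [-0.8, -0.2, -0.8]
gripper_width: 0.65
finger_force: 0.0
t: 16.65
tcp_pos: [0.6097, 0.3336, 0.0776]
ee_rot: [2.251, 2.191, 0.002]
contact_force: [0.1, 0.5, -0.7]
gripper_width: 0.495
finger_force: 30.5
tcp [0.6115 0.3344 0.0811] toolx dir 1.544 tilt [ 0.006  0.003 -1.   ] dp units [-14.59  -3.39  -3.5 ]
yaw units (tool z down: sign flipped) -0.0 j6 0.42089814333233705
```

View pics/w6.png

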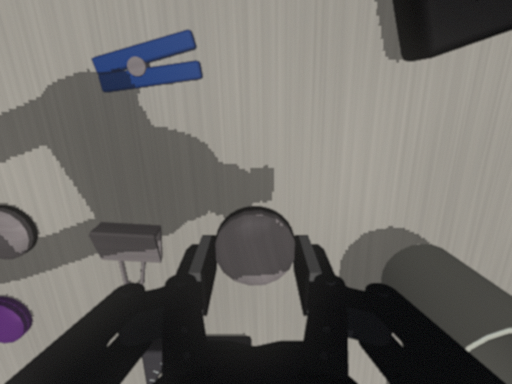

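```bash
python3 -m jog '[{"dp":[-0.8,-0.35,-0.5],"yaw":0,"hand":-1},{"dp":[-0.8,-0.35,-0.5],"yaw":0,"hand":-1},{"dp":[-0.8,-0.35,0],"yaw":0,"hand":-1},{"dp":[-0.8,-0.35,0],"yaw":0,"hand":-1},{"dp":[-0.8,-0.35,0],"yaw":0,"hand":-1},{"dp":[-0.8,-0.35,0],"yaw":0,"hand":-1},{"dp":[-0.8,-0.35,0],"yaw":0,"hand":-1},{"dp":[-0.8,-0.35,0],"yaw":0,"hand":-1},{"dp":[-0.8,-0.35,0],"yaw":0,"hand":-1},{"dp":[-0.8,-0.25,0],"yaw":0,"hand":-1}]'; python3 -m jog '[{"dp":[-0.8,0,0],"yaw":0,"hand":-1},{"dp":[-0.8,0,0],"yaw":0,"hand":-1},{"dp":[-0.8,0,0],"yaw":0,"hand":-1},{"dp":[-0.8,0,0],"yaw":0,"hand":-1},{"dp":[-0.8,0,0],"yaw":0,"hand":-1},{"dp":[-0.8,0,0],"yaw":0,"hand":-1},{"dp":[-0.8,0,0],"yaw":0,"hand":-1},{"dp":[-0.8,0,0],"yaw":0,"hand":-1},{"dp":[-0.4,0,0],"yaw":0,"hand":-1},{"dp":[0,0,0],"yaw":0,"hand":-1}]';python3 - <<'E'
from h import *
s=wrist("w7");go([.5357,.0403,.036],1.544);print(proj(s,(.5357,.0443,.031)),proj(s,(.5345,-.0135,.031)))
E
```

```text
t: 17.95
tcp_pos: [0.5365, 0.1743, 0.0953]
ee_rot: [2.251, 2.191, 0.0]
contact_force: [-0.3, 0.8, -0.4]
gripper_width: 0.493
finger_force: 30.5
t: 19.2
tcp_pos: [0.5333, 0.0389, 0.0953]
ee_rot: [-2.252, -2.19, -0.0]
contact_force: [0.5, 0.8, -0.2]
gripper_width: 0.493
finger_force: 30.5
tcp [0.5333 0.0393 0.0953] toolx dir 1.543 tilt [ 0.  0. -1.] dp units [0.05 0.12 2.97]
yaw units (tool z down: sign flipped) -0.01 j6 -0.03830883485381892
[259.75368333 196.579696  ] [259.91969256 262.75611499]
```

View pics/w7.png

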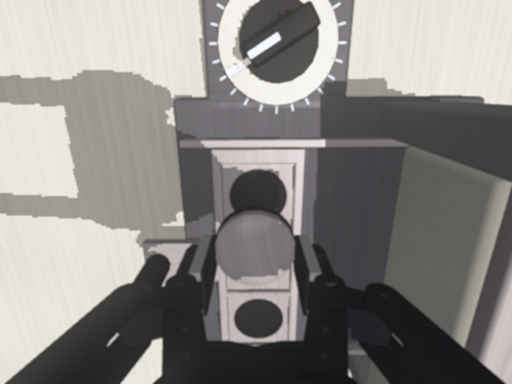

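The badge in hand is at (255,247) and the gripper is over nest 2, whose disc centre is at about (258,193). The pointer lies on the mark at (238,68). Lowering now.

```bash
python3 -m jog '[{"dp":[0.07,0.1,0.8],"yaw":0,"hand":-1},{"dp":[0,0,0.8],"yaw":0,"hand":-1},{"dp":[0,0,0.5],"yaw":0,"hand":-1},{"dp":[0,0,0.4],"yaw":0,"hand":-1},{"dp":[0,0,0.3],"yaw":0,"hand":-1},{"dp":[0,0,0.15],"yaw":0,"hand":-1},{"dp":[0,0,0.1],"yaw":0,"hand":-1},{"dp":[0,0,0],"yaw":0,"hand":-1},{"dp":[0,0,0],"yaw":0,"hand":-1},{"dp":[0,0,0],"yaw":0,"hand":-1}]'
```

```text
t: 20.5
tcp_pos: [0.5362, 0.0407, 0.0358]
ee_rot: [2.251, 2.19, 0.002]
contact_force: [-2.1, -0.4, 5.4]
gripper_width: 0.499
finger_force: 31.1
```

```bash
python3 -m jog '[{"dp":[0,0,-0.08],"yaw":0,"hand":0.05},{"dp":[0,0,0],"yaw":0,"hand":0.15},{"dp":[0,0,0],"yaw":0,"hand":0.3},{"dp":[0,0,0],"yaw":0,"hand":0.4},{"dp":[0,0,-0.5],"yaw":0,"hand":0.4},{"dp":[0,0,-1],"yaw":0,"hand":0.6},{"dp":[0,0,-1],"yaw":0,"hand":1},{"dp":[0,0,-1],"yaw":0,"hand":1},{"dp":[0,0,-1],"yaw":0,"hand":1},{"dp":[0,0,-1],"yaw":0,"hand":1}]'; python3 - <<'E'
from h import *
s=wrist("w8");print(proj(s,(.5357,.0443,.045)),proj(s,(.5357,.0443,.041)))
go([.406,.311,.16],1.544)
g=cv2.cvtColor(s["frame"],cv2.COLOR_RGB2GRAY)
c=proj(s,(.5357,.0443,.041)).astype(int);f=s["frame"][c[1]-65:c[1]+65,c[0]-80:c[0]+80,::-1]
cv2.imwrite("pics/c8.png",f)
h=cv2.HoughCircles(cv2.medianBlur(g,3),cv2.HOUGH_GRADIENT,1,20,param1=60,param2=15,minRadius=20,maxRadius=40);print(np.round(h[0][:6],1))
print(g[c[1],c[0]-50:c[0]+50:2],g[c[1]-45:c[1]+50:2,c[0]])
E
```

```text
t: 21.75
tcp_pos: [0.5353, 0.0407, 0.1474]
ee_rot: [2.251, 2.191, 0.0]
contact_force: [1.1, 0.3, -0.3]
gripper_width: 1.001
finger_force: 0.0
[256.7811498 183.4333959] [256.75403627 182.05665829]
tcp [0.5372 0.0407 0.1506] toolx dir 1.544 tilt [ 0.005 -0.    -1.   ] dp units [13.33 -6.92 -0.51]
yaw units (tool z down: sign flipped) -0.0 j6 -0.03550813269976572
[[255.5 182.5  25.8]
 [270.5  52.5  33. ]
 [256.5 276.5  23.6]
 [256.5 244.5  29.3]
 [260.5 220.5  33.8]
 [257.5 298.5  32.5]]
[ 93  98  98  98  98  97  93  88 106 111 104 104 106  96 104 107 107 107
 106 116 113 109 111 110 111 112 109 107 109 110 107 105 105 107 108 106
 100 143 183 139 161 194 192 145  99  95  97  92  72  64] [172 118 177 185 186 185 183 143 110  99  53  45  66 105 115 117 119 118
 112 111 111 110 111 110 111 108 140 177 172 169 169 166 165 160 157 150
 164 158 170  95  51  54  55  54  54  51  53  51]
```

```bash
python3 -m jog '[{"dp":[1,-0.5,0],"yaw":0,"hand":1},{"dp":[1,-0.5,0],"yaw":0,"hand":1},{"dp":[1,-0.5,0],"yaw":0,"hand":1},{"dp":[1,-0.5,0],"yaw":0,"hand":1},{"dp":[1,-0.5,0],"yaw":0,"hand":1},{"dp":[1,-0.5,0],"yaw":0,"hand":1},{"dp":[1,-0.5,0],"yaw":0,"hand":1},{"dp":[1,-0.5,0],"yaw":0,"hand":1},{"dp":[1,-0.5,0],"yaw":0,"hand":1},{"dp":[1,-0.5,0],"yaw":0,"hand":1}]'; python3 -m jog '[{"dp":[0.8,-0.5,0],"yaw":0,"hand":1},{"dp":[0.8,-0.5,0],"yaw":0,"hand":1},{"dp":[0.8,-0.5,0],"yaw":0,"hand":1},{"dp":[0.6,-0.4,0],"yaw":0,"hand":0.6},{"dp":[0,0,0],"yaw":0,"hand":0.6},{"dp":[0,0,0],"yaw":0,"hand":0.6},{"dp":[0,0,0],"yaw":0,"hand":0.6},{"dp":[0,0,0],"yaw":0,"hand":0.6},{"dp":[0,0,0],"yaw":0,"hand":0.6},{"dp":[0,0,0],"yaw":0,"hand":0.6}]'; cat >> h.py <<'E'
def circ(s,p,r=.022,win=70):
    """Hough circle near projected p; returns px and world point at p z"""
    c=proj(s,p);g=cv2.medianBlur(cv2.cvtColor(s["frame"],cv2.COLOR_RGB2GRAY),3)
    d=np.linalg.norm(np.array(p)-s["pose"][:3,3]);R0=292*r/d if s["camera_matrix"][0,0]<300 else s["camera_matrix"][0,0]*r/d
    h=cv2.HoughCircles(g,cv2.HOUGH_GRADIENT,1,15,param1=50,param2=10,minRadius=int(R0*.85),maxRadius=int(R0*1.15)+1)[0]
    h=[q for q in h if np.hypot(*(q[:2]-c))<win][:4]
    for q in h: print("exp",np.round(c),"got",np.round(q,1),"world",np.round(plane(s,q[:2],p[2]),4))
E
python3 - <<'E'
from h import *
s=wrist("w9");circ(s,(.406,.311,.012));go([.406,.307,.005],1.544)
E
```

```text
t: 23.05
tcp_pos: [0.4403, 0.244, 0.146]
ee_rot: [-2.251, -2.191, 0.0]
contact_force: [-0.4, -0.4, 0.4]
gripper_width: 1.004
finger_force: 0.0
t: 24.3
tcp_pos: [0.4045, 0.3043, 0.1459]
ee_rot: [-2.252, -2.191, 0.0]
contact_force: [0.4, -0.6, 0.8]
gripper_width: 0.799
finger_force: 0.0
exp [258. 170.] got [256.5 168.5  23.1] world [0.4049 0.313  0.012 ]
tcp [0.4045 0.3043 0.1459] toolx dir 1.543 tilt [ 0.  0. -1.] dp units [0.14 0.07 7.05]
yaw units (tool z down: sign flipped) -0.0 j6 0.5252952272123725
```

```bash
python3 -m jog '[{"dp":[0.5,0.03,0.9],"yaw":0,"hand":0.6},{"dp":[0,0,0.9],"yaw":0,"hand":0.6},{"dp":[0,0,0.9],"yaw":0,"hand":0.6},{"dp":[0,0,0.9],"yaw":0,"hand":0.6},{"dp":[0,0,0.9],"yaw":0,"hand":0.6},{"dp":[0,0,0.9],"yaw":0,"hand":0.6},{"dp":[0,0,0.9],"yaw":0,"hand":0.6},{"dp":[0,0,0.75],"yaw":0,"hand":0.4},{"dp":[0,0,0],"yaw":0,"hand":0.2},{"dp":[0,0,0],"yaw":0,"hand":0.1}]'; python3 -m jog '[{"dp":[0,0,0],"yaw":0,"hand":0},{"dp":[0,0,0],"yaw":0,"hand":-0.3},{"dp":[0,0,0],"yaw":0,"hand":-1},{"dp":[0,0,0],"yaw":0,"hand":-1},{"dp":[0,0,0],"yaw":0,"hand":-1},{"dp":[0,0,-0.5],"yaw":0,"hand":-1},{"dp":[0,0,-1],"yaw":0,"hand":-1},{"dp":[0,0,-1],"yaw":0,"hand":-1},{"dp":[0,0,-1],"yaw":0,"hand":-1},{"dp":[0,0,-1],"yaw":0,"hand":-1}]' 30; python3 - <<'E'
from h import *
s=wrist("w10");T=tool();p=T[:3,3]+[0,0,.006];circ(s,p,win=40);print(p);go([.534,-.013,.1],1.544)
s=load("w6");p=[.6115,.3344,.087];circ(s,p,win=40)
E
```

```text
t: 25.6
tcp_pos: [0.4057, 0.3146, 0.0054]
ee_rot: [2.251, 2.191, 0.001]
contact_force: [1.1, 0.0, 0.2]
gripper_width: 0.551
finger_force: 0.0
t: 26.85
tcp_pos: [0.4048, 0.3141, 0.0954]
ee_rot: [-2.251, -2.191, 0.001]
contact_force: [0.1, -0.2, -0.7]
gripper_width: 0.499
finger_force: 30.5
exp [261. 254.] got [254.5 251.5  39.6] world [0.4033 0.3165 0.1045]
exp [261. 254.] got [251.5 266.5  47.4] world [0.4015 0.3075 0.1045]
exp [261. 254.] got [226.5 270.5  35.6] world [0.388  0.3054 0.1045]
[0.40654636 0.31513314 0.10450665]
tcp [0.4065 0.3151 0.0985] toolx dir 1.544 tilt [ 0.004  0.002 -1.   ] dp units [-16.23   6.82  -0.08]
yaw units (tool z down: sign flipped) -0.0 j6 0.5417930442090195
exp [261. 254.] got [254.5 245.5  40.5] world [0.6083 0.3398 0.087 ]
```

```bash
python3 -m jog '[{"dp":[-0.85,0.36,0],"yaw":0,"hand":-1},{"dp":[-0.85,0.36,0],"yaw":0,"hand":-1},{"dp":[-0.85,0.36,0],"yaw":0,"hand":-1},{"dp":[-0.85,0.36,0],"yaw":0,"hand":-1},{"dp":[-0.85,0.36,0],"yaw":0,"hand":-1},{"dp":[-0.85,0.36,0],"yaw":0,"hand":-1},{"dp":[-0.85,0.36,0],"yaw":0,"hand":-1},{"dp":[-0.85,0.36,0],"yaw":0,"hand":-1},{"dp":[-0.85,0.36,0],"yaw":0,"hand":-1},{"dp":[-0.85,0.36,0],"yaw":0,"hand":-1}]'; python3 -m jog '[{"dp":[-0.85,0.36,0],"yaw":0,"hand":-1},{"dp":[-0.85,0.36,0],"yaw":0,"hand":-1},{"dp":[-0.85,0.36,0],"yaw":0,"hand":-1},{"dp":[-0.85,0.36,0],"yaw":0,"hand":-1},{"dp":[-0.85,0.36,0],"yaw":0,"hand":-1},{"dp":[-0.85,0.36,0],"yaw":0,"hand":-1},{"dp":[-0.85,0.36,0],"yaw":0,"hand":-1},{"dp":[-0.85,0.36,0],"yaw":0,"hand":-1},{"dp":[-0.85,0.36,0],"yaw":0,"hand":-1},{"dp":[-0.2,0,0],"yaw":0,"hand":-1}]';python3 - <<'E'
from h import *
go([.5345,-.0145,.0348],1.544)
s=wrist("w11");circ(s,(.5357,.0443,.041),win=30)
E
```

```text
t: 28.15
tcp_pos: [0.473, 0.1411, 0.0948]
ee_rot: [-2.252, -2.191, 0.0]
contact_force: [-0.4, -0.1, -0.6]
gripper_width: 0.494
finger_force: 30.5
t: 29.4
tcp_pos: [0.5336, -0.0174, 0.095]
ee_rot: [2.253, 2.189, 0.0]
contact_force: [1.3, 0.2, -0.4]
gripper_width: 0.499
finger_force: 30.5
tcp [ 0.5336 -0.0174  0.095 ] toolx dir 1.542 tilt [ 0.  0. -1.] dp units [0.15 0.04 3.01]
yaw units (tool z down: sign flipped) -0.01 j6 -0.1435800656801282
exp [257. 122.] got [255.5 121.5  33. ] world [0.5344 0.0447 0.041 ]
exp [257. 122.] got [245.5 134.5  37.4] world [0.5275 0.0364 0.041 ]
exp [257. 122.] got [266.5 134.5  37.4] world [0.5415 0.036  0.041 ]
exp [257. 122.] got [239.5 110.5  32.9] world [0.5242 0.052  0.041 ]
```

```bash
python3 -m jog '[{"dp":[0.17,0.03,0.8],"yaw":0,"hand":-1},{"dp":[0,0,0.8],"yaw":0,"hand":-1},{"dp":[0,0,0.5],"yaw":0,"hand":-1},{"dp":[0,0,0.4],"yaw":0,"hand":-1},{"dp":[0,0,0.3],"yaw":0,"hand":-1},{"dp":[0,0,0.15],"yaw":0,"hand":-1},{"dp":[0,0,0.05],"yaw":0,"hand":-1},{"dp":[0,0,0],"yaw":0,"hand":-1},{"dp":[0,0,0],"yaw":0,"hand":-1},{"dp":[0,0,0],"yaw":0,"hand":-1}]'
```

```text
t: 30.7
tcp_pos: [0.534, -0.0129, 0.0352]
ee_rot: [2.251, 2.191, 0.0]
contact_force: [0.0, -0.8, -0.9]
gripper_width: 0.491
finger_force: 30.5
```

```bash
python3 -m jog '[{"dp":[0,0,0.03],"yaw":0,"hand":0.02},{"dp":[0,0,0],"yaw":0,"hand":0.1},{"dp":[0,0,0],"yaw":0,"hand":0.25},{"dp":[0,0,0],"yaw":0,"hand":0.4},{"dp":[0,0,-0.5],"yaw":0,"hand":0.4},{"dp":[0,0,-1],"yaw":0,"hand":0.6},{"dp":[0,0,-1],"yaw":0,"hand":1},{"dp":[0,0,-1],"yaw":0,"hand":1},{"dp":[0,0,-1],"yaw":0,"hand":1},{"dp":[0,0,-1],"yaw":0,"hand":1}]'; python3 - <<'E'
from h import *
s=wrist("w12")
circ(s,(.5345,-.013,.041),win=20);circ(s,(.5357,.0443,.041),win=20)
t=snap("top","top1");print([np.round(proj(t,p),1) for p in [(.5345,-.013,.041),(.5357,.0443,.041)]])
E
```

```text
t: 31.95
tcp_pos: [0.5339, -0.0129, 0.1458]
ee_rot: [2.251, 2.191, 0.0]
contact_force: [0.3, 0.2, 0.1]
gripper_width: 0.999
finger_force: 0.0
exp [257. 187.] got [256.5 188.5  27.3] world [ 0.5339 -0.0148  0.041 ]
exp [257. 121.] got [256.5 123.5  29.4] world [0.5353 0.0423 0.041 ]
[array([267. , 200.4]), array([247. , 199.5])]
```

```bash
python3 -m jog '[{"dp":[0,-0.82,0],"yaw":0,"hand":1},{"dp":[0,-0.82,0],"yaw":0,"hand":1},{"dp":[0,-0.82,0],"yaw":0,"hand":1},{"dp":[0,-0.82,0],"yaw":0,"hand":1},{"dp":[0,-0.8,0],"yaw":0,"hand":0.5},{"dp":[0,0,0],"yaw":-1,"hand":0.2},{"dp":[0,0,0],"yaw":-1,"hand":0.2},{"dp":[0,0,0],"yaw":-1,"hand":0.2},{"dp":[0,0,0],"yaw":-1,"hand":0.2},{"dp":[0,0,0],"yaw":-1,"hand":0.2}]';python3 -m jog '[{"dp":[0,0,0],"yaw":-1,"hand":0.2},{"dp":[0,0,0],"yaw":-1,"hand":0.2},{"dp":[0,0,0],"yaw":-1,"hand":0.2},{"dp":[0,0,0],"yaw":-1,"hand":0.2},{"dp":[0,0,0],"yaw":-1,"hand":0.2},{"dp":[0,0,0],"yaw":-1,"hand":0.2},{"dp":[0,0,0],"yaw":-1,"hand":0.2},{"dp":[0,0,0],"yaw":-1,"hand":0.2},{"dp":[0,0,0],"yaw":-0.1,"hand":0.2},{"dp":[0,0,0],"yaw":0,"hand":0.2}]';python3 - <<'E'
from h import *
s=wrist("w13");go([.4525,-.0108,.042],3.115);c=proj(s,(.4525,-.0108,.069));print(c)
r=blob(s,c,28,0,45);print(r, plane(s,r[2],.069))
E
```

```text
t: 33.3
tcp_pos: [0.4517, -0.0105, 0.1435]
ee_rot: [-1.497, -2.76, 0.001]
contact_force: [0.5, -0.2, 0.2]
gripper_width: 0.599
finger_force: 0.0
t: 34.55
tcp_pos: [0.452, -0.0106, 0.1439]
ee_rot: [-0.043, -3.141, -0.0]
contact_force: [0.1, 0.8, -0.6]
gripper_width: 0.601
finger_force: 0.0
tcp [ 0.4521 -0.0106  0.144 ] toolx dir 3.114 tilt [-0.  0. -1.] dp units [-0.02 -0.01  5.1 ]
yaw units (tool z down: sign flipped) -0.01 j6 -1.7317985605678166
[255.2083115  201.47136471]
(array([253.58333333, 185.0625    ]), np.int32(240), array([253.84130096, 187.59340668]), (18.458080291748047, 22.539213180541992)) [ 0.44079269 -0.01155113  0.069     ]
```

```bash
python3 -m jog '[{"dp":[0,0,0.9],"yaw":0,"hand":0.2},{"dp":[0,0,0.9],"yaw":0,"hand":0.2},{"dp":[0,0,0.9],"yaw":0,"hand":0.2},{"dp":[0,0,0.9],"yaw":0,"hand":0.2},{"dp":[0,0,0.9],"yaw":0,"hand":0},{"dp":[0,0,0.55],"yaw":0,"hand":-0.2},{"dp":[0,0,0],"yaw":0,"hand":-0.4},{"dp":[0,0,0],"yaw":0,"hand":-1},{"dp":[0,0,0],"yaw":0,"hand":-1},{"dp":[0,0,0],"yaw":0,"hand":-1}]' 40; python3 -c "
from h import *
go([.4521+.115,-.0106-.0031,.042])"
```

```text
t: 35.85
tcp_pos: [0.4517, -0.0118, 0.0428]
ee_rot: [-0.041, -3.141, 0.004]
contact_force: [0.3, -6.5, -5.9]
gripper_width: 0.216
finger_force: 39.2
tcp [ 0.4517 -0.0118  0.0428] toolx dir 3.116 tilt [-0.001 -0.003 -1.   ] dp units [-5.77  0.05  0.03]
```

```bash
python3 -m jog '[{"dp":[-0.2,0,0],"yaw":0,"hand":-1},{"dp":[-0.4,0,0],"yaw":0,"hand":-1},{"dp":[-0.5,0,0],"yaw":0,"hand":-1},{"dp":[-0.5,0,0],"yaw":0,"hand":-1},{"dp":[-0.5,0,0],"yaw":0,"hand":-1},{"dp":[-0.5,0,0],"yaw":0,"hand":-1},{"dp":[-0.5,0,0],"yaw":0,"hand":-1},{"dp":[-0.5,0,0],"yaw":0,"hand":-1},{"dp":[-0.5,0,0],"yaw":0,"hand":-1},{"dp":[-0.4,0,0],"yaw":0,"hand":-1}]';python3 -m jog '[{"dp":[-0.4,0,0],"yaw":0,"hand":-1},{"dp":[-0.4,0,0],"yaw":0,"hand":-1},{"dp":[-0.3,0,0],"yaw":0,"hand":-1},{"dp":[-0.15,0,0],"yaw":0,"hand":-1},{"dp":[-0.1,0,0],"yaw":0,"hand":-1},{"dp":[-0.05,0,0],"yaw":0,"hand":-1},{"dp":[0,0,0],"yaw":0,"hand":-1},{"dp":[0,0,0],"yaw":0,"hand":-1},{"dp":[0,0,0],"yaw":0,"hand":-1},{"dp":[0,0,0],"yaw":0,"hand":-1}]'
```

```text
t: 37.1
tcp_pos: [0.5412, -0.0138, 0.0428]
ee_rot: [-0.041, -3.138, 0.003]
contact_force: [-4.2, -4.6, -1.4]
gripper_width: 0.216
finger_force: 39.6
t: 38.35
tcp_pos: [0.5641, -0.0143, 0.0427]
ee_rot: [-0.04, -3.125, 0.002]
contact_force: [-22.3, -4.4, 12.8]
gripper_width: 0.217
finger_force: 41.2
```

```bash
python3 -m jog '[{"dp":[-0.1,0,0],"yaw":0,"hand":-1},{"dp":[0,0,0],"yaw":0,"hand":-1},{"dp":[0,0,0],"yaw":0,"hand":-1},{"dp":[0,0,0],"yaw":0,"hand":-1},{"dp":[0,0,0],"yaw":0,"hand":-1},{"dp":[0,0,0],"yaw":0,"hand":-0.5},{"dp":[0,0,0],"yaw":0,"hand":-0.2},{"dp":[0,0,0],"yaw":0,"hand":0.1},{"dp":[0,0,0],"yaw":0,"hand":0.2},{"dp":[0,0,0],"yaw":0,"hand":0.2}]';python3 -m jog '[{"dp":[0,0,-1],"yaw":0,"hand":0.2},{"dp":[0,0,-1],"yaw":0,"hand":0.2},{"dp":[0,0,-1],"yaw":0,"hand":0.2},{"dp":[0,0,-1],"yaw":0,"hand":0.2},{"dp":[0.5,0,-1],"yaw":0,"hand":0.2},{"dp":[1,0,-1],"yaw":0,"hand":0.2},{"dp":[1,0,0],"yaw":0,"hand":0.2},{"dp":[1,0,0],"yaw":0,"hand":0.2},{"dp":[1,0,0],"yaw":0,"hand":-1},{"dp":[1,0,0],"yaw":0,"hand":-1}]';python3 - <<'E'
from h import *
w=wrist("w14");t=snap("top","top2");s=snap("scene","scene2")
a=cv2.resize(w["frame"],(400,300));b=cv2.resize(t["frame"][130:250,200:360],(400,300),interpolation=cv2.INTER_CUBIC);c=cv2.resize(s["frame"][170:270,180:313],(400,300),interpolation=cv2.INTER_CUBIC)
d=cv2.resize(w["frame"][170:320,156:356],(400,300),interpolation=cv2.INTER_CUBIC)
cv2.imwrite("pics/v13.png",np.vstack([np.hstack([a,b]),np.hstack([d,c])])[:,:,::-1])
E
```

```text
t: 39.6
tcp_pos: [0.5724, -0.0137, 0.0433]
ee_rot: [0.041, 3.141, 0.0]
contact_force: [1.5, 0.3, -0.0]
gripper_width: 0.598
finger_force: 0.0
t: 40.85
tcp_pos: [0.4617, -0.0109, 0.1644]
ee_rot: [0.041, 3.14, -0.0]
contact_force: [-0.3, -0.8, -0.3]
gripper_width: 0.181
finger_force: 0.0
```

View pics/v13.png

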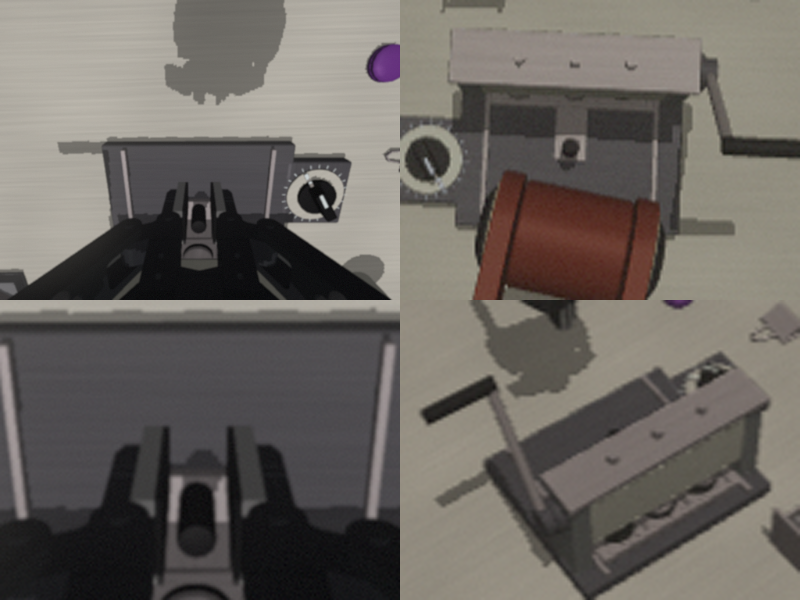

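The carriage is home: the post top is at about (570,148) in the top crop and the badges are under the head. Next I locate the lever's handle bar.

```bash
python3 - <<'E'
from h import *
t=load("top2");s=load("scene2")
b=plane(t,(200+170/2.5-.3,130+148/2.5-.3),.069);print("post",b)
def bar(S,x0,y0,x1,y1,thr):
    g=cv2.cvtColor(S["frame"],cv2.COLOR_RGB2GRAY)[y0:y1,x0:x1]
    m=cv2.inRange(g,0,thr);n,l,st,ce=cv2.connectedComponentsWithStats(m);i=1+np.argmax(st[1:,4])
    ys,xs=np.where(l==i);P=np.c_[xs,ys].astype(float);c=P.mean(0);v=np.linalg.svd(P-c,full_matrices=False)[2][0];k=(P-c)@v
    return c+[x0,y0]+.0, c+[x0,y0]+v*k.min(), c+[x0,y0]+v*k.max(), st[i,4]
T=bar(t,325,178,372,202,45);S=bar(s,180,190,220,215,50)
print(T,S)
x,e=tri((t,T[0]),(s,S[0]));print("mid",x,e)
for q in T[1:3]: print("end@.246",plane(t,q,.246))
E
python3 -m jog '[{"dp":[0,0,-1],"yaw":1,"hand":-1},{"dp":[0,0,-1],"yaw":1,"hand":-1},{"dp":[0,0,-1],"yaw":1,"hand":-1},{"dp":[0,0,-1],"yaw":1,"hand":-1},{"dp":[0,0,-1],"yaw":1,"hand":-1},{"dp":[0,0,-1],"yaw":1,"hand":-1},{"dp":[0,0,-1],"yaw":1,"hand":-1},{"dp":[0,0,-1],"yaw":1,"hand":1},{"dp":[0,0,-0.5],"yaw":1,"hand":1},{"dp":[0,0,0],"yaw":1,"hand":1}]'; python3 -m jog '[{"dp":[0,0,0],"yaw":1,"hand":1},{"dp":[0,0,0],"yaw":1,"hand":1},{"dp":[0,0,0],"yaw":1,"hand":1},{"dp":[0,0,0],"yaw":0.1,"hand":1},{"dp":[0,0,0],"yaw":0,"hand":1},{"dp":[0,0,0],"yaw":0,"hand":1},{"dp":[0,0,0],"yaw":0,"hand":1},{"dp":[0,0,0],"yaw":0,"hand":1},{"dp":[0,0,0],"yaw":0,"hand":1},{"dp":[0,0,0],"yaw":0,"hand":1}]'; python3 -c "
from h import *
go([.552,-.194,.32],1.544)"
```

```text
post [ 0.56493319 -0.01395111  0.069     ]
(array([342.69465649, 189.27480916]), array([328.69177142, 187.63980772]), array([362.0542626 , 191.53527075]), np.int32(131)) (array([199.5826087, 202.9826087]), array([210.71007078, 197.42002224]), array([188.3090505 , 208.61822818]), np.int32(115))
mid [ 0.55045521 -0.1892552   0.24221318] 0.002708409047331291
end@.246 [ 0.55452243 -0.15357192  0.246     ]
end@.246 [ 0.54725504 -0.23101667  0.246     ]
t: 42.25
tcp_pos: [0.4634, -0.011, 0.3355]
ee_rot: [1.811, 2.564, 0.002]
contact_force: [0.1, -0.1, 0.2]
gripper_width: 0.639
finger_force: 0.0
t: 43.5
tcp_pos: [0.4622, -0.0109, 0.3333]
ee_rot: [2.251, 2.191, -0.0]
contact_force: [-0.6, -0.6, -0.7]
gripper_width: 1.001
finger_force: 0.0
tcp [ 0.4622 -0.0109  0.3333] toolx dir 1.544 tilt [ 0. -0. -1.] dp units [-9.03  4.73  0.67]
yaw units (tool z down: sign flipped) -0.0 j6 -0.15760999695176303
```

```bash
python3 -m jog '[{"dp":[-0.94,0.47,0],"yaw":0,"hand":1},{"dp":[-0.94,0.47,0],"yaw":0,"hand":1},{"dp":[-0.94,0.47,0],"yaw":0,"hand":1},{"dp":[-0.94,0.47,0],"yaw":0,"hand":1},{"dp":[-0.94,0.47,0],"yaw":0,"hand":1},{"dp":[-0.94,0.47,0],"yaw":0,"hand":1},{"dp":[-0.94,0.47,0],"yaw":0,"hand":1},{"dp":[-0.94,0.47,0],"yaw":0,"hand":1},{"dp":[-0.94,0.47,0],"yaw":0,"hand":1},{"dp":[-0.94,0.47,0],"yaw":0,"hand":1}]'; python3 -m jog '[{"dp":[0,0,0],"yaw":0,"hand":1},{"dp":[0,0,0],"yaw":0,"hand":1},{"dp":[0,0,0],"yaw":0,"hand":1},{"dp":[0,0,0],"yaw":0,"hand":1},{"dp":[0,0,0],"yaw":0,"hand":1},{"dp":[0,0,0],"yaw":0,"hand":1},{"dp":[0,0,0],"yaw":0,"hand":1},{"dp":[0,0,0],"yaw":0,"hand":1},{"dp":[0,0,0],"yaw":0,"hand":1},{"dp":[0,0,0],"yaw":0,"hand":1}]'; python3 - <<'E'
from h import *
s=wrist("w15");go([.551,-.202,.230],1.544)
print([np.round(proj(s,p)) for p in [(.551,-.202,.246),(.552,-.153,.246),(.549,-.231,.246)]])
g=cv2.cvtColor(s["frame"],cv2.COLOR_RGB2GRAY)
for r in range(160,250,12):
    print(r, ''.join('#' if v<50 else '.' for v in g[r,180:340:3]))
E
```

```text
t: 44.75
tcp_pos: [0.5517, -0.2026, 0.3333]
ee_rot: [2.251, 2.191, 0.0]
contact_force: [-0.5, -0.1, 1.0]
gripper_width: 0.998
finger_force: 0.0
t: 46.0
tcp_pos: [0.5511, -0.2014, 0.3333]
ee_rot: [-2.251, -2.191, 0.0]
contact_force: [-0.1, -0.2, 0.5]
gripper_width: 0.998
finger_force: 0.0
tcp [ 0.5511 -0.2014  0.3333] toolx dir 1.544 tilt [-0. -0. -1.] dp units [-0.03 -0.    5.16]
yaw units (tool z down: sign flipped) -0.0 j6 -0.44994584070735444
[array([256., 194.]), array([256., 135.]), array([255., 225.])]
160 ......................#######.........................
172 .......................######.........................
184 .......................######.........................
196 .......................######.........................
208 .......................######.........................
220 .......................######.........................
232 ......................................................
244 ......................................................
```

```bash
python3 -m jog '[{"dp":[0,0.05,0.9],"yaw":0,"hand":0.4},{"dp":[0,0,0.9],"yaw":0,"hand":0.4},{"dp":[0,0,0.9],"yaw":0,"hand":0.4},{"dp":[0,0,0.9],"yaw":0,"hand":0.4},{"dp":[0,0,0.9],"yaw":0,"hand":0.2},{"dp":[0,0,0.65],"yaw":0,"hand":0},{"dp":[0,0,0],"yaw":0,"hand":-0.3},{"dp":[0,0,0],"yaw":0,"hand":-0.5},{"dp":[0,0,0],"yaw":0,"hand":-1},{"dp":[0,0,0],"yaw":0,"hand":-1}]' 35; python3 -c "
from h import *
o=get_obs();print(o['contact_force'],o['gripper_width'],o['tcp_pos'])
a=np.arctan2(131,92);P=lambda q:np.array([-160*np.cos(a-q),160*np.sin(a-q)])
# q from 0..1.0; dp tool y=+press x, tool z=-z ; units of 20mm
n=16;L=[P(1.0*i/n) for i in range(n+1)]
for i in range(n): d=(L[i+1]-L[i])/20; print(i,round(d[0],2),round(-d[1],2))
"
```

```text
t: 47.3
tcp_pos: [0.5521, -0.2016, 0.2314]
ee_rot: [2.251, 2.191, -0.0]
contact_force: [-2.9, 0.3, 3.5]
gripper_width: 0.196
finger_force: 34.5
[-2.86830577  0.34183973  3.50763216] 0.19604165565850598 [ 0.5521101  -0.20163524  0.23139023]
0 -0.4 0.3
1 -0.38 0.32
2 -0.36 0.35
3 -0.34 0.37
4 -0.31 0.39
5 -0.29 0.41
6 -0.26 0.43
7 -0.24 0.44
8 -0.21 0.45
9 -0.18 0.47
10 -0.15 0.48
11 -0.12 0.49
12 -0.09 0.49
13 -0.06 0.5
14 -0.03 0.5
15 0.01 0.5
```

```bash
python3 -m jog '[{"dp":[0,-0.4,0.3],"yaw":0,"hand":-1},{"dp":[0,-0.38,0.32],"yaw":0,"hand":-1},{"dp":[0,-0.36,0.35],"yaw":0,"hand":-1},{"dp":[0,-0.34,0.37],"yaw":0,"hand":-1},{"dp":[0,-0.31,0.39],"yaw":0,"hand":-1},{"dp":[0,-0.29,0.41],"yaw":0,"hand":-1},{"dp":[0,-0.26,0.43],"yaw":0,"hand":-1},{"dp":[0,-0.24,0.44],"yaw":0,"hand":-1},{"dp":[0,-0.21,0.45],"yaw":0,"hand":-1},{"dp":[0,-0.18,0.47],"yaw":0,"hand":-1}]' 45
```

```text
t: 48.55
tcp_pos: [0.4957, -0.2005, 0.1556]
ee_rot: [2.246, 2.185, 0.008]
contact_force: [-0.5, 3.4, 9.7]
gripper_width: 0.191
finger_force: 50.4
```

```bash
python3 -m jog '[{"dp":[0,-0.15,0.48],"yaw":0,"hand":-1},{"dp":[0,-0.12,0.49],"yaw":0,"hand":-1},{"dp":[0,-0.09,0.49],"yaw":0,"hand":-1},{"dp":[0,-0.06,0.5],"yaw":0,"hand":-1},{"dp":[0,-0.03,0.5],"yaw":0,"hand":-1},{"dp":[0,0.01,0.5],"yaw":0,"hand":-1},{"dp":[0,0,0],"yaw":0,"hand":-1},{"dp":[0,0,0],"yaw":0,"hand":-1},{"dp":[0,0,0],"yaw":0,"hand":-1},{"dp":[0,0,0],"yaw":0,"hand":-1}]'
```

```text
t: 49.8
tcp_pos: [0.4838, -0.2001, 0.0943]
ee_rot: [2.251, 2.191, -0.002]
contact_force: [-7.8, 0.9, 10.7]
gripper_width: 0.189
finger_force: 54.4
```

```bash
python3 -m jog '[{"dp":[0,0.02,0.12],"yaw":0,"hand":-1},{"dp":[0,0.02,0.12],"yaw":0,"hand":-1},{"dp":[0,0,0.1],"yaw":0,"hand":-1},{"dp":[0,0,0],"yaw":0,"hand":-1},{"dp":[0,0,0],"yaw":0,"hand":-1},{"dp":[0,0,0],"yaw":0,"hand":-1},{"dp":[0,0,0],"yaw":0,"hand":-1},{"dp":[0,0,0],"yaw":0,"hand":-1},{"dp":[0,0,0],"yaw":0,"hand":-1},{"dp":[0,0,0],"yaw":0,"hand":-1}]'
```

```text
t: 51.05
tcp_pos: [0.4839, -0.2001, 0.087]
ee_rot: [-2.251, -2.191, 0.004]
contact_force: [-10.2, 0.9, 9.5]
gripper_width: 0.196
finger_force: 54.9
```

```bash
python3 -m jog '[{"dp":[0,0.05,0.15],"yaw":0,"hand":-1},{"dp":[0,0.05,0.15],"yaw":0,"hand":-1},{"dp":[0,0,0.1],"yaw":0,"hand":-1},{"dp":[0,0,0],"yaw":0,"hand":-1},{"dp":[0,0,0],"yaw":0,"hand":-1},{"dp":[0,0,0],"yaw":0,"hand":-1},{"dp":[0,0,0],"yaw":0,"hand":-1},{"dp":[0,0,0],"yaw":0,"hand":-1},{"dp":[0,0,0],"yaw":0,"hand":-1},{"dp":[0,0,0],"yaw":0,"hand":-1}]'; python3 - <<'E'
from h import *
s=snap("scene","scene3")
w=wrist("w16")
t=snap("top","top3")
b=cv2.resize(w["frame"][120:384,80:432],(400,300));c=cv2.resize(s["frame"][170:270,160:293],(400,300),interpolation=cv2.INTER_CUBIC)
cv2.imwrite("pics/v14.png",np.hstack([b,c])[:,:,::-1])
g=cv2.cvtColor(w["frame"],cv2.COLOR_RGB2GRAY)
for r in range(100,280,12): print(r,''.join('#' if v<50 else '.' for v in g[r,170:350:3]))
print(np.round([proj(w,(.484,-.2,z)) for z in (.1,.115)],1), get_obs()["tcp_pos"])
E
```

```text
t: 52.3
tcp_pos: [0.484, -0.2002, 0.0832]
ee_rot: [-2.246, -2.187, 0.011]
contact_force: [-29.8, 7.7, 38.4]
gripper_width: 0.193
finger_force: 58.2
100 ............................................................
112 ............................................................
124 ............................................................
136 ............................................................
148 ............................................................
160 ............................................................
172 ...........................##...............................
184 ......................############..........................
196 ......................###########...........................
208 ......................#############.........................
220 ......................#############.........................
232 ......................#############.........................
244 ................##....#############....##...................
256 ..............####....##############....###.................
268 .............####....###############....####................
[[257.2 263.5]
 [257.1 282.5]] [ 0.48402939 -0.20021595  0.0831556 ]
```

```bash
python3 -m jog '[{"dp":[0,0,-0.12],"yaw":0,"hand":-1},{"dp":[0,0,-0.12],"yaw":0,"hand":-1},{"dp":[0,0,-0.25],"yaw":0,"hand":-1},{"dp":[0,0,-0.25],"yaw":0,"hand":-1},{"dp":[0,0.02,-0.25],"yaw":0,"hand":-1},{"dp":[0,0.02,-0.25],"yaw":0,"hand":-1},{"dp":[0,0.03,-0.25],"yaw":0,"hand":-1},{"dp":[0,0.03,-0.25],"yaw":0,"hand":-1},{"dp":[0,0.05,-0.25],"yaw":0,"hand":-1},{"dp":[0,0.05,-0.24],"yaw":0,"hand":-1}]';python3 -m jog '[{"dp":[0,0.06,-0.24],"yaw":0,"hand":-1},{"dp":[0,0.06,-0.24],"yaw":0,"hand":-1},{"dp":[0,0.08,-0.24],"yaw":0,"hand":-1},{"dp":[0,0.08,-0.24],"yaw":0,"hand":-1},{"dp":[0,0.09,-0.23],"yaw":0,"hand":-1},{"dp":[0,0.09,-0.23],"yaw":0,"hand":-1},{"dp":[0,0.11,-0.23],"yaw":0,"hand":-1},{"dp":[0,0.11,-0.22],"yaw":0,"hand":-1},{"dp":[0,0.12,-0.22],"yaw":0,"hand":-1},{"dp":[0,0.12,-0.22],"yaw":0,"hand":-1}]'
```

```text
t: 53.7
tcp_pos: [0.4861, -0.2001, 0.1213]
ee_rot: [-2.245, -2.185, 0.014]
contact_force: [-18.1, -1.8, 8.6]
gripper_width: 0.192
finger_force: 53.1
t: 54.95
tcp_pos: [0.5013, -0.2005, 0.1685]
ee_rot: [-2.24, -2.179, 0.024]
contact_force: [-31.5, 1.4, 18.0]
gripper_width: 0.192
finger_force: 51.3
```

```bash
python3 -m jog '[{"dp":[0,0,-0.25],"yaw":0,"hand":-1},{"dp":[0,0.02,-0.25],"yaw":0,"hand":-1},{"dp":[0,0.15,-0.24],"yaw":0,"hand":-1},{"dp":[0,0.15,-0.24],"yaw":0,"hand":-1},{"dp":[0,0.16,-0.23],"yaw":0,"hand":-1},{"dp":[0,0.17,-0.22],"yaw":0,"hand":-1},{"dp":[0,0.18,-0.21],"yaw":0,"hand":-1},{"dp":[0,0.19,-0.21],"yaw":0,"hand":-1},{"dp":[0,0.19,-0.2],"yaw":0,"hand":-1},{"dp":[0,0.2,-0.2],"yaw":0,"hand":-1}]'
```

```text
t: 56.2
tcp_pos: [0.5351, -0.2013, 0.2161]
ee_rot: [-2.249, -2.188, 0.008]
contact_force: [-12.1, 2.2, 12.1]
gripper_width: 0.189
finger_force: 47.0
```

```bash
python3 -m jog '[{"dp":[0,0.2,-0.18],"yaw":0,"hand":-1},{"dp":[0,0.21,-0.18],"yaw":0,"hand":-1},{"dp":[0,0.21,-0.17],"yaw":0,"hand":-1},{"dp":[0,0.18,-0.14],"yaw":0,"hand":-1},{"dp":[0,0.05,-0.05],"yaw":0,"hand":-1},{"dp":[0,0,0],"yaw":0,"hand":-1},{"dp":[0,0,0],"yaw":0,"hand":-1},{"dp":[0,0,0],"yaw":0,"hand":-1},{"dp":[0,0,0],"yaw":0,"hand":-1},{"dp":[0,0,0],"yaw":0,"hand":-1}]'
```

```text
t: 57.45
tcp_pos: [0.5522, -0.2017, 0.2303]
ee_rot: [-2.249, -2.189, 0.007]
contact_force: [-12.1, 1.4, 11.9]
gripper_width: 0.192
finger_force: 46.5
```

```bash
python3 -m jog '[{"dp":[0,0,0],"yaw":0,"hand":-0.5},{"dp":[0,0,0],"yaw":0,"hand":-0.3},{"dp":[0,0,0],"yaw":0,"hand":0},{"dp":[0,0,0],"yaw":0,"hand":0.2},{"dp":[0,0,-0.5],"yaw":0,"hand":0.2},{"dp":[0,0,-1],"yaw":0,"hand":0.2},{"dp":[0,0,-1],"yaw":0,"hand":0.2},{"dp":[0,0,-1],"yaw":0,"hand":0.2},{"dp":[0,0,-1],"yaw":0,"hand":0.2},{"dp":[0,0,-0.6],"yaw":0,"hand":0.2}]';python3 -m jog '[{"dp":[0.94,-0.5,0],"yaw":0,"hand":0.2},{"dp":[0.94,-0.5,0],"yaw":0,"hand":0.2},{"dp":[0.94,-0.5,0],"yaw":0,"hand":0.2},{"dp":[0.94,-0.5,0],"yaw":0,"hand":0.2},{"dp":[0.94,-0.5,0],"yaw":0,"hand":0.2},{"dp":[0.94,-0.5,0],"yaw":0,"hand":0.2},{"dp":[0.94,-0.5,0],"yaw":0,"hand":0.2},{"dp":[0.94,-0.5,0],"yaw":0,"hand":0.2},{"dp":[0.94,-0.5,0],"yaw":0,"hand":0.2},{"dp":[0.94,-0.5,0],"yaw":0,"hand":0.2}]';python3 -m jog '[{"dp":[0,0,0],"yaw":-1,"hand":0.2},{"dp":[0,0,0],"yaw":-1,"hand":0.2},{"dp":[0,0,0],"yaw":-1,"hand":0.2},{"dp":[0,0,0],"yaw":-1,"hand":0.2},{"dp":[0,0,0],"yaw":-1,"hand":0.2},{"dp":[0,0,0],"yaw":-1,"hand":0.2},{"dp":[0,0,0],"yaw":-1,"hand":0.2},{"dp":[0,0,0],"yaw":-1,"hand":0.2},{"dp":[0,0,0],"yaw":-1,"hand":0.2},{"dp":[0,0,0],"yaw":-1,"hand":0.2}]';python3 -m jog '[{"dp":[0,0,0],"yaw":-1,"hand":0.2},{"dp":[0,0,0],"yaw":-1,"hand":0.2},{"dp":[0,0,0],"yaw":-1,"hand":0.2},{"dp":[0,0,1],"yaw":-0.1,"hand":0.2},{"dp":[0,0,1],"yaw":0,"hand":0.2},{"dp":[0,0,1],"yaw":0,"hand":0.2},{"dp":[0,0,1],"yaw":0,"hand":0.2},{"dp":[0,0,1],"yaw":0,"hand":0.2},{"dp":[0,0,1],"yaw":0,"hand":0.2},{"dp":[0,0,1],"yaw":0,"hand":0.2}]';python3 - <<'E'
from h import *
go([.566,-.0135,.16],3.115)
t=snap("top","top4")
g=cv2.cvtColor(t["frame"],cv2.COLOR_RGB2GRAY)[178:202,325:372]
m=cv2.inRange(g,0,45);ys,xs=np.where(m);print("bar",xs.mean()+325,ys.mean()+178,m.sum()/255)
E
```

```text
t: 58.7
tcp_pos: [0.5547, -0.2016, 0.3322]
ee_rot: [2.25, 2.19, 0.001]
contact_force: [0.5, -0.6, 0.6]
gripper_width: 0.599
finger_force: 0.0
t: 59.95
tcp_pos: [0.4588, -0.0096, 0.3299]
ee_rot: [2.251, 2.191, 0.0]
contact_force: [-0.7, 0.4, 0.0]
gripper_width: 0.603
finger_force: 0.0
t: 61.2
tcp_pos: [0.4591, -0.0101, 0.3299]
ee_rot: [-0.615, -3.081, 0.0]
contact_force: [0.4, -0.7, 0.5]
gripper_width: 0.599
finger_force: 0.0
t: 62.45
tcp_pos: [0.4595, -0.0108, 0.1886]
ee_rot: [0.041, 3.141, -0.0]
contact_force: [0.3, -0.2, 0.5]
gripper_width: 0.603
finger_force: 0.0
tcp [ 0.4595 -0.0108  0.1886] toolx dir 3.115 tilt [ 0. -0. -1.] dp units [-5.33  0.01  1.43]
yaw units (tool z down: sign flipped) 0.0 j6 -1.7303681007612737
bar 343.9934640522876 188.98039215686273 153.0
```

```bash
python3 -m jog '[{"dp":[-0.9,0,0],"yaw":0,"hand":0.2},{"dp":[-0.9,0,0],"yaw":0,"hand":0.2},{"dp":[-0.9,0,0],"yaw":0,"hand":0.2},{"dp":[-0.9,0,0],"yaw":0,"hand":0.2},{"dp":[-0.9,0,0],"yaw":0,"hand":0.2},{"dp":[-0.75,0,0],"yaw":0,"hand":0.2},{"dp":[0,0,0.8],"yaw":0,"hand":0.2},{"dp":[0,0,0.8],"yaw":0,"hand":0.2},{"dp":[0,0,0.8],"yaw":0,"hand":0.2},{"dp":[0,0,0.8],"yaw":0,"hand":0.2}]';python3 -m jog '[{"dp":[0,0,0.8],"yaw":0,"hand":0.2},{"dp":[0,0,0.8],"yaw":0,"hand":0.2},{"dp":[0,0,0.8],"yaw":0,"hand":0.1},{"dp":[0,0,0.8],"yaw":0,"hand":0},{"dp":[0,0,0.8],"yaw":0,"hand":-0.2},{"dp":[0,0,0.1],"yaw":0,"hand":-0.4},{"dp":[0,0,0],"yaw":0,"hand":-0.6},{"dp":[0,0,0],"yaw":0,"hand":-1},{"dp":[0,0,0],"yaw":0,"hand":-1},{"dp":[0,0,0],"yaw":0,"hand":-1}]' 45;python3 -m jog '[{"dp":[0.2,0,0],"yaw":0,"hand":-1},{"dp":[0.4,0,0],"yaw":0,"hand":-1},{"dp":[0.5,0,0],"yaw":0,"hand":-1},{"dp":[0.5,0,0],"yaw":0,"hand":-1},{"dp":[0.5,0,0],"yaw":0,"hand":-1},{"dp":[0.5,0,0],"yaw":0,"hand":-1},{"dp":[0.5,0,0],"yaw":0,"hand":-1},{"dp":[0.5,0,0],"yaw":0,"hand":-1},{"dp":[0.5,0,0],"yaw":0,"hand":-1},{"dp":[0.5,0,0],"yaw":0,"hand":-1}]';python3 -m jog '[{"dp":[0.4,0,0],"yaw":0,"hand":-1},{"dp":[0.3,0,0],"yaw":0,"hand":-1},{"dp":[0.2,0,0],"yaw":0,"hand":-1},{"dp":[0.15,0,0],"yaw":0,"hand":-1},{"dp":[0.1,0,0],"yaw":0,"hand":-1},{"dp":[0.1,0,0],"yaw":0,"hand":-1},{"dp":[0,0,0],"yaw":0,"hand":-1},{"dp":[0,0,0],"yaw":0,"hand":-1},{"dp":[0,0,0],"yaw":0,"hand":-1},{"dp":[0,0,0],"yaw":0,"hand":-1}]'
```

```text
t: 63.75
tcp_pos: [0.5636, -0.0135, 0.1242]
ee_rot: [-0.041, -3.14, -0.0]
contact_force: [0.2, -0.5, 0.0]
gripper_width: 0.601
finger_force: 0.0
t: 65.0
tcp_pos: [0.5636, -0.0143, 0.0428]
ee_rot: [-0.041, -3.14, 0.002]
contact_force: [1.0, -5.9, -8.9]
gripper_width: 0.218
finger_force: 44.1
t: 66.25
tcp_pos: [0.4717, -0.0122, 0.0428]
ee_rot: [0.041, 3.141, -0.004]
contact_force: [3.7, -8.3, -13.0]
gripper_width: 0.217
finger_force: 44.6
t: 67.5
tcp_pos: [0.4486, -0.0117, 0.0429]
ee_rot: [0.041, 3.136, -0.004]
contact_force: [10.0, -8.1, -20.2]
gripper_width: 0.215
finger_force: 44.5
```

```bash
python3 -m jog '[{"dp":[0.1,0,0],"yaw":0,"hand":-1},{"dp":[0.05,0,0],"yaw":0,"hand":-1},{"dp":[0,0,0],"yaw":0,"hand":-1},{"dp":[0,0,0],"yaw":0,"hand":-1},{"dp":[0,0,0],"yaw":0,"hand":-1},{"dp":[0,0,0],"yaw":0,"hand":-1},{"dp":[0,0,0],"yaw":0,"hand":-1},{"dp":[0,0,0],"yaw":0,"hand":-1},{"dp":[0,0,0],"yaw":0,"hand":-1},{"dp":[0,0,0],"yaw":0,"hand":-1}]'
```

```text
t: 68.75
tcp_pos: [0.4487, -0.0117, 0.0429]
ee_rot: [0.042, 3.127, -0.004]
contact_force: [24.0, -8.2, -31.9]
gripper_width: 0.219
finger_force: 44.8
```

```bash
python3 -m jog '[{"dp":[-0.05,0,0],"yaw":0,"hand":-0.5},{"dp":[0,0,0],"yaw":0,"hand":-0.2},{"dp":[0,0,0],"yaw":0,"hand":0.2},{"dp":[0,0,-0.5],"yaw":0,"hand":0.2},{"dp":[0,0,-1],"yaw":0,"hand":0.2},{"dp":[0,0,-1],"yaw":0,"hand":1},{"dp":[0,0,-1],"yaw":0,"hand":1},{"dp":[0,0,-1],"yaw":0,"hand":1},{"dp":[0,0,-1],"yaw":0,"hand":1},{"dp":[0,0,-0.5],"yaw":0,"hand":1}]';python3 -m jog '[{"dp":[0,0,0],"yaw":1,"hand":1},{"dp":[0,0,0],"yaw":1,"hand":1},{"dp":[0,0,0],"yaw":1,"hand":1},{"dp":[0,0,0],"yaw":1,"hand":1},{"dp":[0,0,0],"yaw":1,"hand":1},{"dp":[0,0,0],"yaw":1,"hand":1},{"dp":[0,0,0],"yaw":1,"hand":1},{"dp":[0,0,0],"yaw":1,"hand":1},{"dp":[0,0,0],"yaw":1,"hand":1},{"dp":[0,0,0],"yaw":1,"hand":1}]';python3 -m jog '[{"dp":[0,0,0],"yaw":1,"hand":1},{"dp":[0,0,0],"yaw":1,"hand":1},{"dp":[0,0,0],"yaw":1,"hand":1},{"dp":[0,0,0],"yaw":0.1,"hand":1},{"dp":[0,0.8,0],"yaw":0,"hand":1},{"dp":[0,0.8,0],"yaw":0,"hand":1},{"dp":[0,0.8,0],"yaw":0,"hand":1},{"dp":[0,0.8,0],"yaw":0,"hand":1},{"dp":[0,0.8,0],"yaw":0,"hand":1},{"dp":[0,0,0],"yaw":0,"hand":1}]';python3 - <<'E'
from h import *
s=wrist("w17")
circ(s,(.5317,-.013,.041),win=20);circ(s,(.533,.0443,.041),win=20)
go([.5317,-.0135,.0345],1.544)
E
```

```text
t: 70.0
tcp_pos: [0.4462, -0.0105, 0.166]
ee_rot: [0.041, 3.138, -0.001]
contact_force: [0.3, 0.7, -0.1]
gripper_width: 0.998
finger_force: 0.0
t: 71.25
tcp_pos: [0.4452, -0.0103, 0.1639]
ee_rot: [-1.812, -2.566, 0.0]
contact_force: [0.5, 0.3, 0.6]
gripper_width: 1.004
finger_force: 0.0
t: 72.5
tcp_pos: [0.5258, -0.0126, 0.1638]
ee_rot: [-2.25, -2.192, 0.0]
contact_force: [-0.3, 0.2, -1.3]
gripper_width: 1.0
finger_force: 0.0
exp [263. 181.] got [261.5 180.5  24. ] world [ 0.5306 -0.0128  0.041 ]
exp [263. 181.] got [253.5 164.5  23. ] world [0.5234 0.003  0.041 ]
exp [263. 119.] got [260.5 115.5  26.3] world [0.5308 0.0474 0.041 ]
tcp [ 0.5252 -0.0126  0.1637] toolx dir 1.545 tilt [-0.001  0.    -1.   ] dp units [-0.04  0.33  6.46]
yaw units (tool z down: sign flipped) 0.01 j6 -0.13956406181605982
```

```bash
python3 -m jog '[{"dp":[0,0.31,0.9],"yaw":0,"hand":0.6},{"dp":[0,0,0.9],"yaw":0,"hand":0.6},{"dp":[0,0,0.9],"yaw":0,"hand":0.5},{"dp":[0,0,0.9],"yaw":0,"hand":0.5},{"dp":[0,0,0.9],"yaw":0,"hand":0.5},{"dp":[0,0,0.9],"yaw":0,"hand":0.5},{"dp":[0,0,0.7],"yaw":0,"hand":0.4},{"dp":[0,0,0.3],"yaw":0,"hand":0.3},{"dp":[0,0,0],"yaw":0,"hand":0.1},{"dp":[0,0,0],"yaw":0,"hand":0}]';python3 -m jog '[{"dp":[0,0,0],"yaw":0,"hand":-0.2},{"dp":[0,0,0],"yaw":0,"hand":-1},{"dp":[0,0,0],"yaw":0,"hand":-1},{"dp":[0,0,0],"yaw":0,"hand":-1},{"dp":[0,0,-0.3],"yaw":0,"hand":-1},{"dp":[0,0,-0.6],"yaw":0,"hand":-1},{"dp":[0,0,-1],"yaw":0,"hand":-1},{"dp":[0,0,-1],"yaw":0,"hand":-1},{"dp":[0,0,-1],"yaw":0,"hand":-1},{"dp":[0,0,-0.5],"yaw":0,"hand":-1}]' 30
python3 - <<'E'
from h import *
w=wrist("w18");T=tool();print("held:");circ(w,T[:3,3]+[0,0,.006],win=30)
t=load("top4");g=cv2.cvtColor(t["frame"],cv2.COLOR_RGB2GRAY);x0,y0,x1,y1=365,165,450,265
m=cv2.inRange(g[y0:y1,x0:x1],0,105)
m=cv2.morphologyEx(m,cv2.MORPH_CLOSE,np.ones((5,5)));n,l,st,ce=cv2.connectedComponentsWithStats(m);i=1+np.argmax(st[1:,4])
cs,_=cv2.findContours((l==i).astype(np.uint8),cv2.RETR_EXTERNAL,cv2.CHAIN_APPROX_NONE)
r=cv2.minAreaRect(max(cs,key=len));bx=cv2.boxPoints(r)+[x0,y0];W=np.array([plane(t,q,.014) for q in bx]);print(bx,"\n",np.round(W,4),"c",W.mean(0))
print("sides",[np.round((W[(k+1)%4]-W[k])[:2],4).tolist()+[round(np.linalg.norm(W[(k+1)%4]-W[k]),4)] for k in range(4)])
go([W.mean(0)[0],W.mean(0)[1],.16])
E
```

```text
t: 73.8
tcp_pos: [0.5322, -0.0129, 0.0366]
ee_rot: [2.251, 2.19, 0.001]
contact_force: [-0.2, -0.1, -0.7]
gripper_width: 0.504
finger_force: 14.0
t: 75.05
tcp_pos: [0.5324, -0.0129, 0.126]
ee_rot: [2.25, 2.19, 0.002]
contact_force: [0.1, -0.5, -0.3]
gripper_width: 0.494
finger_force: 30.5
held:
exp [258. 253.] got [254.5 250.5  39.7] world [ 0.5309 -0.0112  0.1328]
[[376.00000763 183.        ]
 [420.37999725 176.65999603]
 [430.26000214 245.81999207]
 [385.88001251 252.15999603]] 
 [[ 0.5951 -0.3324  0.014 ]
 [ 0.6169 -0.4627  0.014 ]
 [ 0.4161 -0.4877  0.014 ]
 [ 0.3948 -0.3597  0.014 ]] c [ 0.50572039 -0.41062041  0.014     ]
sides [[0.0218, -0.1303, np.float64(0.1321)], [-0.2008, -0.0249, np.float64(0.2023)], [-0.0213, 0.128, np.float64(0.1298)], [0.2002, 0.0272, np.float64(0.2021)]]
tcp [ 0.5329 -0.013   0.1268] toolx dir 1.544 tilt [ 0.004 -0.001 -1.   ] dp units [-19.91  -0.81  -1.65]
```

```bash
python3 -m jog '[{"dp":[0,0,-1],"yaw":0,"hand":-1},{"dp":[0,0,-1],"yaw":0,"hand":-1},{"dp":[0,0,-1],"yaw":0,"hand":-1},{"dp":[0,0,-1],"yaw":0,"hand":-1},{"dp":[0,0,-1],"yaw":0,"hand":-1},{"dp":[0,0,-1],"yaw":0,"hand":-1},{"dp":[0,0,-1],"yaw":0,"hand":-1},{"dp":[0,0,-1],"yaw":0,"hand":-1},{"dp":[0,0,-1],"yaw":0,"hand":-1},{"dp":[0,0,-0.5],"yaw":0,"hand":-1}]';python3 -m jog '[{"dp":[-1,0.07,0],"yaw":0,"hand":-1},{"dp":[-1,0.07,0],"yaw":0,"hand":-1},{"dp":[-1,0.07,0],"yaw":0,"hand":-1},{"dp":[-1,0.07,0],"yaw":0,"hand":-1},{"dp":[-1,0.07,0],"yaw":0,"hand":-1},{"dp":[-1,0.07,0],"yaw":0,"hand":-1},{"dp":[-1,0.07,0],"yaw":0,"hand":-1},{"dp":[-1,0.07,0],"yaw":0,"hand":-1},{"dp":[-1,0.07,0],"yaw":0,"hand":-1},{"dp":[-1,0.07,0],"yaw":0,"hand":-1}]';python3 -m jog '[{"dp":[-1,0.07,0],"yaw":0,"hand":-1},{"dp":[-1,0.07,0],"yaw":0,"hand":-1},{"dp":[-1,0.07,0],"yaw":0,"hand":-1},{"dp":[-1,0.07,0],"yaw":0,"hand":-1},{"dp":[-1,0.07,0],"yaw":0,"hand":-1},{"dp":[-1,0.07,0],"yaw":0,"hand":-1},{"dp":[-1,0.07,0],"yaw":0,"hand":-1},{"dp":[-1,0.07,0],"yaw":0,"hand":-1},{"dp":[-1,0.07,0],"yaw":0,"hand":-1},{"dp":[-0.6,0.05,0],"yaw":0,"hand":-1}]';python3 - <<'E'
from h import *
w=wrist("w19");go([.550,-.4055,.0095],1.544)
g=cv2.cvtColor(w["frame"],cv2.COLOR_RGB2GRAY)
print([np.round(proj(w,p)) for p in [(.5951,-.3324,.014),(.6169,-.4627,.014),(.4161,-.4877,.014),(.3948,-.3597,.014)]])
for r in range(60,330,12): print(r,''.join('%X'%(v//16) for v in g[r,60:460:5]))
E
```

```text
t: 76.35
tcp_pos: [0.5321, -0.0129, 0.3159]
ee_rot: [2.25, 2.19, 0.002]
contact_force: [0.3, 1.0, -0.4]
gripper_width: 0.494
finger_force: 30.5
t: 77.6
tcp_pos: [0.5402, -0.2144, 0.3139]
ee_rot: [2.251, 2.191, 0.0]
contact_force: [0.3, 0.8, 0.1]
gripper_width: 0.493
finger_force: 30.5
t: 78.85
tcp_pos: [0.5485, -0.4068, 0.3137]
ee_rot: [-2.252, -2.19, 0.0]
contact_force: [0.1, 0.0, -0.5]
gripper_width: 0.493
finger_force: 30.5
tcp [ 0.5483 -0.4077  0.3135] toolx dir 1.542 tilt [-0.    -0.001 -1.   ] dp units [ 0.12  0.09 15.2 ]
yaw units (tool z down: sign flipped) -0.02 j6 -0.7193137658177696
[array([287.,  94.]), array([300., 180.]), array([175., 198.]), array([151., 117.])]
60 55556589997566669999999999999999999999999999999999999999999999999999999999999999
72 55555999999996555556999999999999999999999999999999999999999999999999999999999999
84 56589999999996555565656999999999999999999999999999999999999999999888888866666676
96 55666999999865555555556589999999999999999999999999999999999636777777777777776428
108 99865666996665556555555556999999966566667777749999999999999636777753477777
[... 836 characters left out ...]
99999999999999999999
240 99999999999999999999999866555422445555444444444233799999999999999999999999999999
252 99999999999966656655555553223312444444444444444213321699999999999999999999999999
264 99999999999996655555555531233111444444444444444111331169999999999999999999999999
276 99999999999998555555554111143113544447777777765211431112899999999999999999999999
288 99999999999822111444211111111115555556666655555511111111114795111018999999999999
300 9999999982222111111111111111115678999AAAAAAABBBB51111111111110100000119999999999
312 999999222221111111111001111111BBBBBBBBBBA9BBBBBBB1111111101111110010000029999999
324 9993221211111111111111111011111111211122229BBBBBB8111111011011111000000000049999
```

```bash
python3 -m jog '[{"dp":[-0.03,0.08,1],"yaw":0,"hand":-1},{"dp":[0,0,1],"yaw":0,"hand":-1},{"dp":[0,0,1],"yaw":0,"hand":-1},{"dp":[0,0,1],"yaw":0,"hand":-1},{"dp":[0,0,1],"yaw":0,"hand":-1},{"dp":[0,0,1],"yaw":0,"hand":-1},{"dp":[0,0,1],"yaw":0,"hand":-1},{"dp":[0,0,1],"yaw":0,"hand":-1},{"dp":[0,0,1],"yaw":0,"hand":-1},{"dp":[0,0,1],"yaw":0,"hand":-1}]';python3 -m jog '[{"dp":[0,0,1],"yaw":0,"hand":-1},{"dp":[0,0,1],"yaw":0,"hand":-1},{"dp":[0,0,1],"yaw":0,"hand":-1},{"dp":[0,0,0.8],"yaw":0,"hand":-1},{"dp":[0,0,0.6],"yaw":0,"hand":-1},{"dp":[0,0,0.4],"yaw":0,"hand":-1},{"dp":[0,0,0.25],"yaw":0,"hand":-1},{"dp":[0,0,0.07],"yaw":0,"hand":-1},{"dp":[0,0,0],"yaw":0,"hand":-1},{"dp":[0,0,0],"yaw":0,"hand":-1}]'
```

```text
t: 80.15
tcp_pos: [0.5501, -0.4061, 0.1126]
ee_rot: [2.251, 2.191, 0.0]
contact_force: [-0.1, 0.7, -0.8]
gripper_width: 0.492
finger_force: 30.5
t: 81.4
tcp_pos: [0.5504, -0.4063, 0.0121]
ee_rot: [2.251, 2.19, 0.0]
contact_force: [0.4, 0.3, -0.3]
gripper_width: 0.494
finger_force: 30.5
```

Feel for the floor, then release.

```bash
python3 -m jog '[{"dp":[0,0,0.05],"yaw":0,"hand":-1},{"dp":[0,0,0.05],"yaw":0,"hand":-1},{"dp":[0,0,0],"yaw":0,"hand":-1},{"dp":[0,0,0],"yaw":0,"hand":-1},{"dp":[0,0,0],"yaw":0,"hand":-1},{"dp":[0,0,0],"yaw":0,"hand":-1},{"dp":[0,0,0],"yaw":0,"hand":-1},{"dp":[0,0,0],"yaw":0,"hand":-1},{"dp":[0,0,0],"yaw":0,"hand":-1},{"dp":[0,0,0],"yaw":0,"hand":-1}]'
```

```text
t: 82.65
tcp_pos: [0.5505, -0.4064, 0.0114]
ee_rot: [2.251, 2.191, -0.0]
contact_force: [-2.4, 2.9, 7.4]
gripper_width: 0.492
finger_force: 31.2
```

```bash
python3 -m jog '[{"dp":[0,0,0],"yaw":0,"hand":0.05},{"dp":[0,0,0],"yaw":0,"hand":0.15},{"dp":[0,0,0],"yaw":0,"hand":0.25},{"dp":[0,0,0],"yaw":0,"hand":0.25},{"dp":[0,0,-0.5],"yaw":0,"hand":0.25},{"dp":[0,0,-1],"yaw":0,"hand":0.4},{"dp":[0,0,-1],"yaw":0,"hand":1},{"dp":[0,0,-1],"yaw":0,"hand":1},{"dp":[0,0,-1],"yaw":0,"hand":1},{"dp":[0,0,-1],"yaw":0,"hand":1}]';python3 -m jog '[{"dp":[0,0,-1],"yaw":0,"hand":1},{"dp":[0,0,-1],"yaw":0,"hand":1},{"dp":[0,0,-1],"yaw":0,"hand":1},{"dp":[0,0,-1],"yaw":0,"hand":1},{"dp":[0,0,-1],"yaw":0,"hand":1},{"dp":[0,0,-1],"yaw":0,"hand":1},{"dp":[0,0,-1],"yaw":0,"hand":1},{"dp":[0,0,-1],"yaw":0,"hand":1},{"dp":[0,0,-1],"yaw":0,"hand":1},{"dp":[0,0,-0.5],"yaw":0,"hand":1}]';python3 - <<'E'
from h import *
w=wrist("w20");circ(w,(.550,-.405,.016),win=25);go([.531,.044,.31],1.544)
E
```

```text
t: 83.9
tcp_pos: [0.5502, -0.4061, 0.1212]
ee_rot: [2.251, 2.191, 0.0]
contact_force: [0.2, 0.4, -0.0]
gripper_width: 1.002
finger_force: 0.0
t: 85.15
tcp_pos: [0.5505, -0.4063, 0.3117]
ee_rot: [2.25, 2.19, 0.0]
contact_force: [0.1, -0.0, -0.2]
gripper_width: 0.999
finger_force: 0.0
exp [255. 145.] got [253.5 146.5  15.2] world [ 0.5474 -0.4069  0.016 ]
tcp [ 0.5507 -0.4065  0.3127] toolx dir 1.544 tilt [ 0.003 -0.002 -1.   ] dp units [22.49 -1.6   0.08]
yaw units (tool z down: sign flipped) -0.0 j6 -0.717364906873231
```

```bash
python3 -m jog '[{"dp":[1,-0.07,0],"yaw":0,"hand":1},{"dp":[1,-0.07,0],"yaw":0,"hand":1},{"dp":[1,-0.07,0],"yaw":0,"hand":1},{"dp":[1,-0.07,0],"yaw":0,"hand":1},{"dp":[1,-0.07,0],"yaw":0,"hand":1},{"dp":[1,-0.07,0],"yaw":0,"hand":1},{"dp":[1,-0.07,0],"yaw":0,"hand":1},{"dp":[1,-0.07,0],"yaw":0,"hand":1},{"dp":[1,-0.07,0],"yaw":0,"hand":1},{"dp":[1,-0.07,0],"yaw":0,"hand":1}]';python3 -m jog '[{"dp":[1,-0.07,0],"yaw":0,"hand":1},{"dp":[1,-0.07,0],"yaw":0,"hand":1},{"dp":[1,-0.07,0],"yaw":0,"hand":1},{"dp":[1,-0.07,0],"yaw":0,"hand":1},{"dp":[1,-0.07,0],"yaw":0,"hand":1},{"dp":[1,-0.07,0],"yaw":0,"hand":1},{"dp":[1,-0.07,0],"yaw":0,"hand":1},{"dp":[1,-0.07,0],"yaw":0,"hand":1},{"dp":[1,-0.07,0],"yaw":0,"hand":1},{"dp":[1,-0.07,0],"yaw":0,"hand":1}]';python3 -m jog '[{"dp":[1,-0.07,1],"yaw":0,"hand":1},{"dp":[1,-0.07,1],"yaw":0,"hand":1},{"dp":[0.5,-0.07,1],"yaw":0,"hand":1},{"dp":[0,0,1],"yaw":0,"hand":1},{"dp":[0,0,1],"yaw":0,"hand":1},{"dp":[0,0,1],"yaw":0,"hand":1},{"dp":[0,0,1],"yaw":0,"hand":0.6},{"dp":[0,0,1],"yaw":0,"hand":0.6},{"dp":[0,0,0],"yaw":0,"hand":0.6},{"dp":[0,0,0],"yaw":0,"hand":0.6}]';python3 - <<'E'
from h import *
w=wrist("w21");circ(w,(.532,.045,.041),win=25);go([.532,.045,.0345],1.544)
E
```

```text
t: 86.45
tcp_pos: [0.5415, -0.2044, 0.3095]
ee_rot: [2.251, 2.191, 0.0]
contact_force: [-0.3, -0.2, 0.0]
gripper_width: 0.999
finger_force: 0.0
t: 87.7
tcp_pos: [0.5329, -0.0041, 0.3095]
ee_rot: [2.251, 2.191, 0.0]
contact_force: [0.5, 0.1, -0.0]
gripper_width: 0.996
finger_force: 0.0
t: 88.95
tcp_pos: [0.5306, 0.0446, 0.15]
ee_rot: [2.251, 2.191, 0.001]
contact_force: [-0.5, 0.3, 0.5]
gripper_width: 0.801
finger_force: 0.0
exp [258. 185.] got [254.5 178.5  25.2] world [0.5291 0.0508 0.041 ]
exp [258. 185.] got [263.5 162.5  25.2] world [0.5375 0.0653 0.041 ]
exp [258. 185.] got [246.5 164.5  25.2] world [0.5224 0.0639 0.041 ]
tcp [0.5309 0.0446 0.1506] toolx dir 1.544 tilt [ 0.002 -0.    -1.   ] dp units [0.02 0.04 5.8 ]
yaw units (tool z down: sign flipped) -0.0 j6 -0.02869295574765921
```

```bash
python3 -m jog '[{"dp":[0.12,0,0.9],"yaw":0,"hand":0.5},{"dp":[0,0,0.9],"yaw":0,"hand":0.5},{"dp":[0,0,0.9],"yaw":0,"hand":0.5},{"dp":[0,0,0.9],"yaw":0,"hand":0.5},{"dp":[0,0,0.9],"yaw":0,"hand":0.5},{"dp":[0,0,0.7],"yaw":0,"hand":0.5},{"dp":[0,0,0.35],"yaw":0,"hand":0.4},{"dp":[0,0,0.2],"yaw":0,"hand":0.3},{"dp":[0,0,0],"yaw":0,"hand":0.1},{"dp":[0,0,0],"yaw":0,"hand":0}]';python3 -m jog '[{"dp":[0,0,0],"yaw":0,"hand":-0.2},{"dp":[0,0,0],"yaw":0,"hand":-1},{"dp":[0,0,0],"yaw":0,"hand":-1},{"dp":[0,0,0],"yaw":0,"hand":-1},{"dp":[0,0,-0.3],"yaw":0,"hand":-1},{"dp":[0,0,-0.6],"yaw":0,"hand":-1},{"dp":[0,0,-1],"yaw":0,"hand":-1},{"dp":[0,0,-1],"yaw":0,"hand":-1},{"dp":[0,0,-1],"yaw":0,"hand":-1},{"dp":[0,0,-1],"yaw":0,"hand":-1}]' 30
python3 - <<'E'
from h import *
w=wrist("w22");T=tool();print(T[:3,3]);circ(w,T[:3,3]+[0,0,.006],win=30)
go([.461,-.420,.31],1.544)
E
```

```text
t: 90.25
tcp_pos: [0.5308, 0.0471, 0.0352]
ee_rot: [2.251, 2.19, 0.001]
contact_force: [-0.2, -0.0, -1.6]
gripper_width: 0.505
finger_force: 15.0
t: 91.5
tcp_pos: [0.5302, 0.0471, 0.1338]
ee_rot: [2.251, 2.191, 0.0]
contact_force: [0.2, 0.1, -0.8]
gripper_width: 0.495
finger_force: 30.6
[0.53210143 0.04701137 0.13704441]
exp [261. 256.] got [254.5 249.5  40.8] world [0.5287 0.0508 0.143 ]
exp [261. 256.] got [272.5 274.5  47.4] world [0.5379 0.0353 0.143 ]
exp [261. 256.] got [249.5 269.5  46.3] world [0.5257 0.0387 0.143 ]
exp [261. 256.] got [258.5 283.5  37.4] world [0.5303 0.0297 0.143 ]
tcp [0.5321 0.047  0.137 ] toolx dir 1.544 tilt [ 0.005 -0.    -1.   ] dp units [-23.44  -2.88  -8.66]
yaw units (tool z down: sign flipped) -0.0 j6 -0.024147531691316858
```

```bash
python3 -m jog '[{"dp":[0,0,-1],"yaw":0,"hand":-1},{"dp":[0,0,-1],"yaw":0,"hand":-1},{"dp":[0,0,-1],"yaw":0,"hand":-1},{"dp":[0,0,-1],"yaw":0,"hand":-1},{"dp":[0,0,-1],"yaw":0,"hand":-1},{"dp":[0,0,-1],"yaw":0,"hand":-1},{"dp":[0,0,-1],"yaw":0,"hand":-1},{"dp":[0,0,-1],"yaw":0,"hand":-1},{"dp":[0,0,-0.7],"yaw":0,"hand":-1},{"dp":[-0.5,-0.1,0],"yaw":0,"hand":-1}]';python3 -m jog '[{"dp":[-1,-0.12,0],"yaw":0,"hand":-1},{"dp":[-1,-0.12,0],"yaw":0,"hand":-1},{"dp":[-1,-0.12,0],"yaw":0,"hand":-1},{"dp":[-1,-0.12,0],"yaw":0,"hand":-1},{"dp":[-1,-0.12,0],"yaw":0,"hand":-1},{"dp":[-1,-0.12,0],"yaw":0,"hand":-1},{"dp":[-1,-0.12,0],"yaw":0,"hand":-1},{"dp":[-1,-0.12,0],"yaw":0,"hand":-1},{"dp":[-1,-0.12,0],"yaw":0,"hand":-1},{"dp":[-1,-0.12,0],"yaw":0,"hand":-1}]';python3 -m jog '[{"dp":[-1,-0.12,0],"yaw":0,"hand":-1},{"dp":[-1,-0.12,0],"yaw":0,"hand":-1},{"dp":[-1,-0.12,0],"yaw":0,"hand":-1},{"dp":[-1,-0.12,0],"yaw":0,"hand":-1},{"dp":[-1,-0.12,0],"yaw":0,"hand":-1},{"dp":[-1,-0.12,0],"yaw":0,"hand":-1},{"dp":[-1,-0.12,0],"yaw":0,"hand":-1},{"dp":[-1,-0.12,0],"yaw":0,"hand":-1},{"dp":[-1,-0.12,0],"yaw":0,"hand":-1},{"dp":[-1,-0.12,0],"yaw":0,"hand":-1}]';python3 -m jog '[{"dp":[-1,-0.12,0],"yaw":0,"hand":-1},{"dp":[-1,-0.12,0],"yaw":0,"hand":-1},{"dp":[-0.9,-0.1,0],"yaw":0,"hand":-1},{"dp":[0,0,1],"yaw":0,"hand":-1},{"dp":[0,0,1],"yaw":0,"hand":-1},{"dp":[0,0,1],"yaw":0,"hand":-1},{"dp":[0,0,1],"yaw":0,"hand":-1},{"dp":[0,0,1],"yaw":0,"hand":-1},{"dp":[0,0,0],"yaw":0,"hand":-1},{"dp":[0,0,0],"yaw":0,"hand":-1}]'; python3 - <<'E'
from h import *
go([.461,-.421,.0115],1.544)
w=wrist("w23");t=snap("top","top5")
E
```

```text
t: 92.8
tcp_pos: [0.5285, 0.0371, 0.3081]
ee_rot: [2.249, 2.191, 0.002]
contact_force: [-0.3, 0.0, -0.7]
gripper_width: 0.49
finger_force: 30.6
t: 94.05
tcp_pos: [0.4978, -0.1632, 0.3053]
ee_rot: [-2.251, -2.189, 0.001]
contact_force: [-0.0, 0.5, -1.2]
gripper_width: 0.492
finger_force: 30.6
t: 95.3
tcp_pos: [0.4689, -0.3628, 0.3065]
ee_rot: [-2.251, -2.191, -0.0]
contact_force: [0.2, -0.1, -1.0]
gripper_width: 0.498
finger_force: 30.6
t: 96.55
tcp_pos: [0.461, -0.4195, 0.2071]
ee_rot: [2.251, 2.19, -0.0]
contact_force: [0.6, 0.2, -0.6]
gripper_width: 0.495
finger_force: 30.6
tcp [ 0.461  -0.4195  0.2071] toolx dir 1.544 tilt [ 0.001 -0.001 -1.   ] dp units [-0.07 -0.01  9.78]
yaw units (tool z down: sign flipped) -0.0 j6 -0.8304317900992761
```

```bash
python3 -m jog '[{"dp":[-0.07,0,1],"yaw":0,"hand":-1},{"dp":[0,0,1],"yaw":0,"hand":-1},{"dp":[0,0,1],"yaw":0,"hand":-1},{"dp":[0,0,1],"yaw":0,"hand":-1},{"dp":[0,0,1],"yaw":0,"hand":-1},{"dp":[0,0,1],"yaw":0,"hand":-1},{"dp":[0,0,1],"yaw":0,"hand":-1},{"dp":[0,0,1],"yaw":0,"hand":-1},{"dp":[0,0,0.8],"yaw":0,"hand":-1},{"dp":[0,0,0.4],"yaw":0,"hand":-1}]';python3 -m jog '[{"dp":[0,0,0.3],"yaw":0,"hand":-1},{"dp":[0,0,0.2],"yaw":0,"hand":-1},{"dp":[0,0,0.1],"yaw":0,"hand":-1},{"dp":[0,0,0.05],"yaw":0,"hand":-1},{"dp":[0,0,0],"yaw":0,"hand":-1},{"dp":[0,0,0],"yaw":0,"hand":-1},{"dp":[0,0,0],"yaw":0,"hand":-1},{"dp":[0,0,0],"yaw":0,"hand":-1},{"dp":[0,0,0],"yaw":0,"hand":-1},{"dp":[0,0,0],"yaw":0,"hand":-1}]'
```

```text
t: 97.9
tcp_pos: [0.4603, -0.4202, 0.021]
ee_rot: [-2.25, -2.19, -0.0]
contact_force: [0.7, -0.4, -0.7]
gripper_width: 0.496
finger_force: 30.6
t: 99.15
tcp_pos: [0.4609, -0.4209, 0.0102]
ee_rot: [2.251, 2.191, -0.0]
contact_force: [-1.9, 2.1, 5.1]
gripper_width: 0.493
finger_force: 31.1
```

Touchdown; now release, retreat and take the last look.

```bash
python3 -m jog '[{"dp":[0,0,0],"yaw":0,"hand":0.05},{"dp":[0,0,0],"yaw":0,"hand":0.15},{"dp":[0,0,0],"yaw":0,"hand":0.2},{"dp":[0,0,0],"yaw":0,"hand":0.2},{"dp":[0,0,-0.5],"yaw":0,"hand":0.2},{"dp":[0,0,-1],"yaw":0,"hand":0.3},{"dp":[0,0,-1],"yaw":0,"hand":1},{"dp":[0,0,-1],"yaw":0,"hand":1},{"dp":[0,0,-1],"yaw":0,"hand":1},{"dp":[0,0,-1],"yaw":0,"hand":1}]';python3 -m jog '[{"dp":[0,0,-1],"yaw":0,"hand":1},{"dp":[0,0,-1],"yaw":0,"hand":1},{"dp":[0,0,-1],"yaw":0,"hand":1},{"dp":[0,0,-1],"yaw":0,"hand":1},{"dp":[0,0,-1],"yaw":0,"hand":1},{"dp":[0,0,-1],"yaw":0,"hand":1},{"dp":[0,-1,0],"yaw":0,"hand":1},{"dp":[0,-1,0],"yaw":0,"hand":1},{"dp":[0,-1,0],"yaw":0,"hand":1},{"dp":[0,0,0],"yaw":0,"hand":1}]';python3 - <<'E'
from h import *
w=wrist("w24");t=snap("top","top6");s=snap("scene","scene6")
f=lambda S,x,y,wd:cv2.resize(S["frame"][y:y+int(wd*.75),x:x+wd],(400,300),interpolation=cv2.INTER_CUBIC)
c=proj(w,(.505,-.414,.014)).astype(int);print(c)
cv2.imwrite("pics/final.png",np.vstack([np.hstack([f(w,max(c[0]-120,0),max(c[1]-90,0),240),f(t,185,120,200)]),np.hstack([f(t,60,130,200),f(s,100,150,266)])])[:,:,::-1])
E
```

```text
t: 100.4
tcp_pos: [0.4608, -0.4207, 0.1212]
ee_rot: [2.251, 2.191, -0.0]
contact_force: [-0.6, 0.0, 0.4]
gripper_width: 0.999
finger_force: 0.0
t: 101.65
tcp_pos: [0.3988, -0.4188, 0.2387]
ee_rot: [-2.253, -2.188, -0.0]
contact_force: [-0.7, -0.7, -0.4]
gripper_width: 1.001
finger_force: 0.0
[339 150]
```

View pics/final.png

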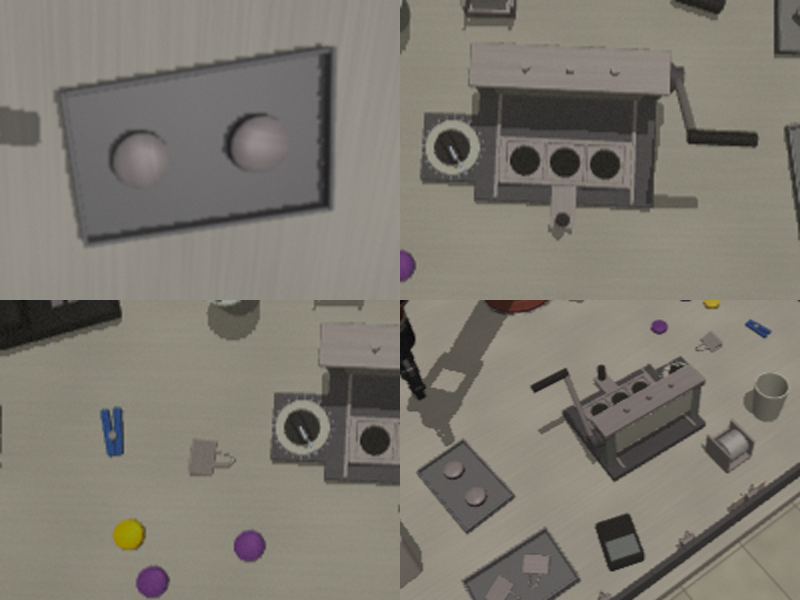

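The final picture shows both badges flat and dome up in the tray, at (140,158) and (258,142) in the wrist crop. The nests are empty, the carriage is out, the lever is up, the dial is on its mark and the clips are untouched.

```bash
python3 -c "
from rig import ctrl
print(ctrl.close_job())"
```

```text
the job is handed in; nothing more can be done
None
```

The job is handed in: both badges (only two were there) were pressed and lie flat, dome up, in the finish tray. The dial pointer is within about 1° of its mark by my measurement, the lever is up, and the carriage is fully out; the hand-in call returned no verdict.

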